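Stack the clutch pack on its splined hub

ROBOT

A 6-joint arm with a two-finger parallel gripper is mounted at the origin on the work surface. World frame = base frame: x ahead of the robot, y to its left, z up, the work surface at z = 0. Lengths are in m, angles in rad, forces in N, time in s.
With the tool pointing down it reaches from about 0.25 to 0.725 m from the base axis. Payload 4 kg.
Tool frame: the origin (TCP) lies at the very end of the fingers, on their centre line; the grasp point (between the pads) lies 19 mm behind it; x points along the fingers, z is the direction in which the jaws open and shut, and the axes are right-handed (so a half turn about x gives the same grasp; the last joint's range is limited). The gripper opens to 85 mm and grips with 20 to 120 N. Pads are 22 mm wide; open, the fingers measure 114 mm over their backs; the gripper's body (76 mm by 85 mm) begins 54 mm behind the grasp point. The pads swing forward as they close: fully open they stand 13 mm farther back than shut.
Start: joints at [1.275, 0.241, 0.005, 1.335, 0, 1.571], TCP at [0.146, 0.478, 0.206] pointing down, gripper open.
Joint ranges: [-2.72, 2.72], [-1.05, 1.87], [-1.09, 1.28], [-1.99, 2.15], [-1.42, 1.44], [-3.14, 3.14]. Speed limits (rad/s): [2.79, 2.79, 3.14, 3.14, 3.14, 3.14].

INTERFACE

Orientations are given as a unit quaternion [x, y, z, w].
In Python, from workcell import bot gives the robot as it stands.
- The arm moves only by the tool step_arm, never from a script. Its argument "series" is a list of rows, each an object of numbers: "x", "y", "z": the shift along the world's x, y, z in cm; "twist": the turn about the world's z in degrees; "jaw": the finger opening in cm, from 0 to 8.54. In form: [{"x": .., "y": .., "z": .., "twist": .., "jaw": ..}, ...]. A call has 1 to 10 rows; each row is the pose to reach, as a shift and turn from the pose measured when the call began; what a row does not reach only later rows make up. A row lasts 1/12 s, in which the tool goes at most 41.7 mm and 7.16 degrees, less where a joint would pass 70% of its speed; a pose out of reach is approached as far as the arm can. A call with a gripper value outside its range is refused whole. The fingers move at their own pace and stop on an object; the grip force is fixed at half the most. Time passes only in rows, so rows that repeat a pose let the fingers close. It gives the time, the measured TCP pose, the force and the opening at its end, in the units of the state.
- bot.get_obs(): the state, without advancing time (a new reading comes with each control period).
- bot.camera(name): name is "scene" or "top" or "wrist"; returns (picture, depth): 400x640x3 uint8, red, green, blue; 400x640 float32, m along the optical axis (not along the pixel's ray), 0 where there is no reading.
- bot.camera_info(name): a dict with "camera_matrix" (3x3 intrinsics, pixels), "R" (3x3) and "t" (3): a world point X has camera coordinates R X + t; the wrist camera has in their place "mount" (4x4, takes a point from camera to tool coordinates, whose origin is the TCP and whose axes are the tool frame's). Camera axes: x right, y down, z forward; pixel columns grow to the right and rows downward; lengths in m; the calibration is good to about 2 mm. The wrist camera is an equidistant fisheye: a pixel r from the principal point sees the ray r / f radians off the axis. A picture is of the moment at which its call begins: read the wrist's pose just before it. camera_info takes no time and is no camera call.
- bot.job_done(): hands the job in, once; it reports no verdict.
The state is a dict: "clock": time; "joint_pos": joint angles; "joint_vel": joint speeds; "tau": joint torques, N m; "eef_pos": TCP position; "tool_rot": TCP orientation; "ft_force": force on the tool from outside, world axes, zero at the start; "ft_torque": the same for the moment, N m; "grip_width": finger opening in m.
Only numpy, scipy, OpenCV 4.12 (cv2) and the standard library are available. Lean on these libraries where they do the work, as an engineer would, in place of code of your own. Each camera call takes 0.05 s, during which the arm holds its last target.

TASK

Build up the clutch pack on the splined hub: first the thick lined disc, with its tab pointing to the opposite side from the tab of the plate already on the hub, then the plain separator plate on top of it with its tab back over that first plate's tab. Seat each plate fully home and flat, feeling for the splines with a light touch: lower it by hand all the way, never forcing it or letting it drop, and let go. Leave the fittings and the small bin beside the work where they are.

Things in the scene. Friction and masses are not known exactly. Their poses are not given: they have to be found in the camera images.
- hub_base: Fixed grey bench stand: round foot 62 mm across, 20 mm high; a flat bar (26 mm wide, 12 mm high) reaches 80 mm out to its +x. Origin: centre of its underside, on the hub's vertical axis. One separator plate, 8 mm thick, is already fitted on the hub at heights 20 to 28 mm and turns with it. Disc home: its underside 28 mm above this origin; separator home on the disc: underside at 40 mm.
- spline_ends (a point): On the hub's axis, 56 mm up, level with the spline ends (bevelled 1.2 mm). Four straight splines 8 mm wide, reaching 20 mm from the axis, 90 degrees apart, run from 28 to 56 mm. Core radius 14 mm. The hub turns stiffly (0.4 N m) and stands anywhere within 0.38 rad of the stand: not measured. At zero, one spline and the fitted plate's tab point to the stand's +x. Axes are the stand's.
- nose_tip (a point): Top of the hub on its axis, 71 mm up. From the spline ends (56 mm) to here the hub is a plain round nose of 14 mm radius, bevelled over its last 5 mm, that passes through a plate's hole, whatever the plate's angle, with about 2 mm play each way. A few newtons are enough for all the work.
- disc: Loose steel clutch disc with small lining pads, 12 mm thick, 0.16 kg. Origin: centre of its underside, z up. Rim radius 33 mm, two flats at y = +-30 mm (60 mm across, 26 mm long, good to grip); one tab to +x, 12 mm wide, reaching 48 mm out. Hole about 31 mm between teeth, with four notches along +-x and +-y, 10.2 mm wide, 21.5 mm out: about 1 mm play on each side of a spline.
- separator: Loose plain steel separator plate, 8 mm thick, about 0.14 kg. Origin: centre of its underside; z up. The same rim, flats (60 mm across along y) and notched hole as the disc; its tab to +x is wider, 18 mm, also reaching 48 mm from the centre.
- disc_tab (a point): Point on the disc's tab, 40 mm from the disc's centre along its +x, at mid thickness.
- separator_tab (a point): Point on the separator's tab, 40 mm from its centre along its +x, at mid thickness.
- fittings_bin: Bystander: small blue open-fronted bin, 160 x 110 x 55 mm, with pipe fittings in it; origin at the centre of its underside.
- elbow: Bystander: brass pipe elbow lying down, about 75 mm across, 27 mm high; origin on the bench at the inside of its bend.
- hex_fitting: Bystander: brass hexagon fitting standing up, 32 mm across, 34 mm high; origin at the centre of its underside.
Mind the look-alikes: they are no part of the job. What is shaped like the disc but purple is not meant.

How it is judged:
On the way, in this order (a step that is already met when the one before it is completed fails the run):
1. the disc is home on the hub, its tab opposite the fitted plate's tab, and let go (horizontal distance between disc and hub_base below 0.003 m and z of disc in the frame of hub_base between 0.0255 and 0.0305 m and angle between disc's own z axis and vertical below 0.06 rad and x of disc_tab in the frame of hub_base below -0.028 m and contact force between the fingers and disc below 0.2 N), for 0.2 s.
2. the separator is home on the disc, its tab over the fitted plate's tab (horizontal distance between each of disc, separator and hub_base below 0.003 m and z of disc in the frame of hub_base between 0.0255 and 0.0305 m and angle between each of disc, separator's own z axis and vertical below 0.06 rad and x of disc_tab in the frame of hub_base below -0.028 m and z of separator in the frame of hub_base between 0.0375 and 0.0425 m and x of separator_tab in the frame of hub_base above 0.028 m), for 0.2 s.
At the end, for the whole second after the job is handed in: Disc home on the fitted plate (height within 2.5 mm, centred within 3 mm, flat within 0.06 rad) with its tab on the side away from the stand's bar, separator home on the disc to the same tolerances with its tab on the bar's side; both let go and at rest (all of step 2 and contact force between the fingers and disc below 0.2 N and contact force between the fingers and separator below 0.2 N and linear speed of each of disc, separator below 0.01 m/s); the robot touches nothing.
It fails at once if a plate is forced or dropped: more than 40 N between a plate and the hub or the other plate (contact force between any of disc, separator and hub_base above 40 N or contact force between separator and disc above 40 N).
It fails at once if a fitting or the small bin is moved more than 20 mm (distance of any of fittings_bin, elbow, hex_fitting from where it was at the start of the episode above 0.02 m).
It also fails if it takes over 72 s, if anything falls off the work surface, if the arm or the gripper's body presses on something with over 40 N, if the wrist force passes 120 N, or if a joint passes its speed limit or range.

## Working session

There is one attempt and no reset: what is moved stays moved. The work goes in short steps, Python scripts to look and compute and a tool call to move; the robot and the scene stay as the last step left them, time stands still between calls to the robot, and variables do not carry over. Pictures are saved under pics/ and viewed, and the job is handed in when it is done.

Besides the shell and the picture viewer there is one more tool, called after "Emit:" by a JSON object that holds its "op" and its "data", one argument or row to a line. step_arm: Moves the arm, as the interface text tells. Its arguments: {"type":"object","properties":{"series":{"type":"array","items":{"type":"object","properties":{"x":{"type":"number"},"y":{"type":"number"},"z":{"type":"number"},"twist":{"type":"number"},"jaw":{"type":"number"}}}}},"required":["series"]}

```bash
mkdir -p pics; ls
python3 - <<'E'
from workcell import bot
import cv2,numpy as np
o=bot.get_obs(); print({k:np.round(v,3) for k,v in o.items()})
for n in ["scene","top","wrist"]:
    p,d=bot.camera(n); cv2.imwrite(f"pics/{n}0.png",p[:,:,::-1]); np.savez(f"pics/{n}0.npz",p=p,d=d)
    i=bot.camera_info(n); print(n,{k:np.round(v,4).tolist() if not isinstance(v,str) else v for k,v in i.items()})
E
```

```text
pics
{'clock': np.float64(0.0), 'joint_pos': array([1.275, 0.241, 0.004, 1.335, 0.   , 1.571]), 'joint_vel': array([ 0.   ,  0.002, -0.   , -0.002,  0.001, -0.001]), 'tau': array([ 1.0000e-03, -3.7232e+01,  2.5241e+01,  1.7000e-02, -0.0000e+00,
       -0.0000e+00]), 'eef_pos': array([0.146, 0.478, 0.205]), 'tool_rot': array([-0.421,  0.569,  0.42 ,  0.568]), 'ft_force': array([ 0.645,  0.656, -0.478]), 'ft_torque': array([ 0.009, -0.012, -0.011]), 'grip_width': np.float64(0.085)}
scene {'camera_matrix': [[477.4285, 0.0, 324.6339], [0.0, 477.4285, 204.4306], [0.0, 0.0, 1.0]], 'R': [[-0.1532, 0.988, -0.0191], [0.7388, 0.1016, -0.6662], [-0.6563, -0.1161, -0.7455]], 't': [0.153, -0.3896, 1.5817]}
top {'camera_matrix': [[446.9582, 0.0, 319.2954], [0.0, 446.9582, 194.2177], [0.0, 0.0, 1.0]], 'R': [[0.0013, -1.0, 0.0022], [-0.9904, -0.0016, -0.1384], [0.1384, -0.002, -0.9904]], 't': [-0.0587, 0.629, 1.1573]}
wrist {'camera_matrix': [[309.7069, 0.0, 317.5817], [0.0, 309.7069, 201.9822], [0.0, 0.0, 1.0]], 'mount': [[0.0007, -0.3133, 0.9496, -0.1667], [-0.0002, -0.9496, -0.3133, 0.0797], [1.0, -0.0, -0.0008, 0.0002], [0.0, 0.0, 0.0, 1.0]]}
```

View pics/scene0.png

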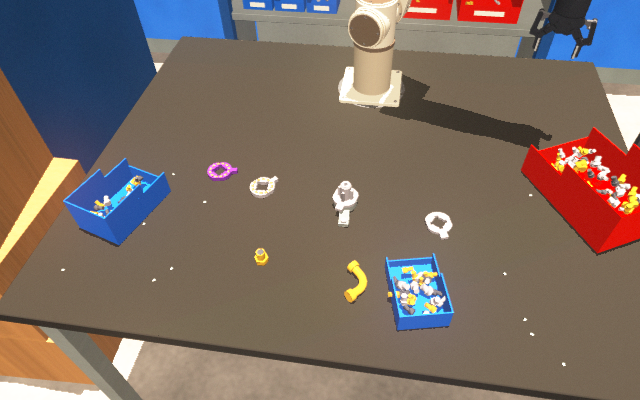

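View pics/top0.png

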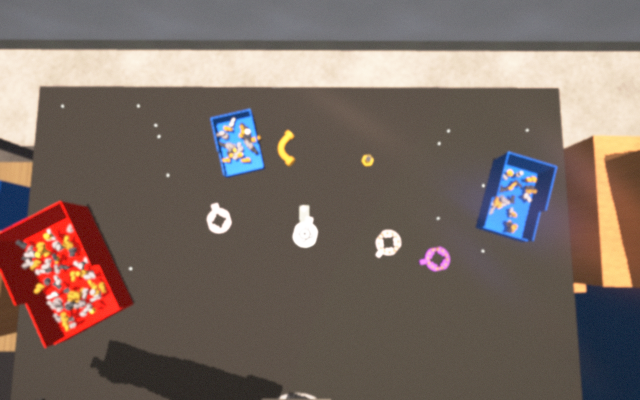

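View pics/wrist0.png

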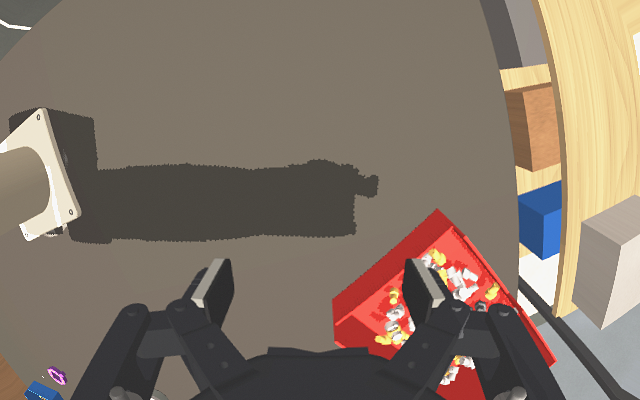

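Run:
```python
import cv2,numpy as np
t=cv2.imread("pics/top0.png"); s=cv2.imread("pics/scene0.png")
def c(im,x,y): return cv2.resize(im[y-28:y+28,x-38:x+38],(380,280),interpolation=cv2.INTER_CUBIC)
cv2.imwrite("pics/crops.png",np.vstack([np.hstack([c(t,388,243),c(t,219,219)]),np.hstack([c(t,305,225),c(s,345,203)])]))
cv2.imwrite("pics/crops2.png",np.hstack([c(s,262,187),c(s,438,223)]))
```

```text
(no output)
```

View pics/crops.png

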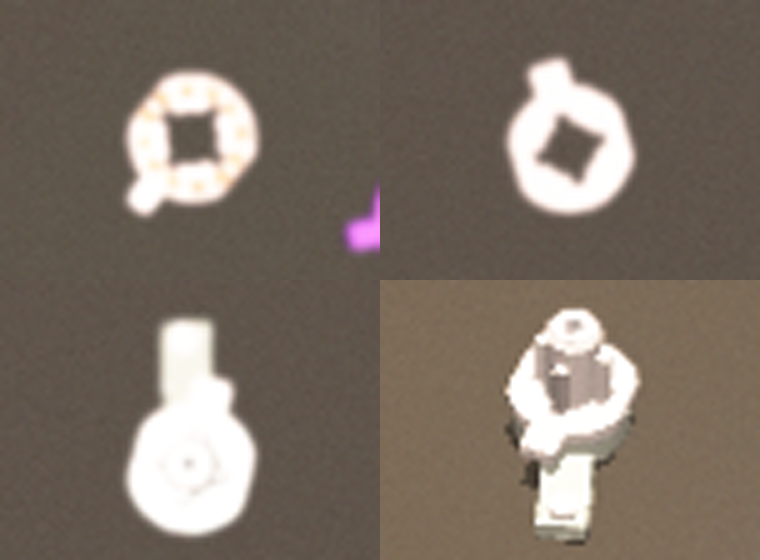

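View pics/crops2.png

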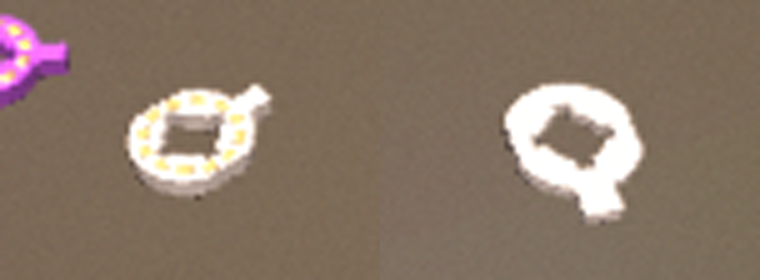

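```bash
cat > h.py <<'E'
import cv2,numpy as np
from workcell import bot
from scipy.spatial.transform import Rotation as Ro
from scipy.optimize import least_squares
def rays(name,uv,obs=None):
    i=bot.camera_info(name); K=np.array(i["camera_matrix"]); uv=np.atleast_2d(uv).astype(float)
    d=np.c_[(uv[:,0]-K[0,2])/K[0,0],(uv[:,1]-K[1,2])/K[1,1]]
    if name!="wrist":
        R=np.array(i["R"]);t=np.array(i["t"]); return -R.T@t, np.c_[d,np.ones(len(d))]@R
    r=np.linalg.norm(d,axis=1)+1e-12
    v=np.c_[d/r[:,None]*np.sin(r)[:,None],np.cos(r)]
    M=np.array(i["mount"]); T=Ro.from_quat(obs["tool_rot"]).as_matrix()
    return T@M[:3,3]+obs["eef_pos"], v@M[:3,:3].T@T.T
def onplane(name,uv,z,obs=None):
    o,v=rays(name,uv,obs); s=(z-o[2])/v[:,2]; return (o+v*s[:,None])[:,:2]
def project(name,P,obs=None):
    i=bot.camera_info(name);K=np.array(i["camera_matrix"]);P=np.atleast_2d(P)
    if name!="wrist":
        c=P@np.array(i["R"]).T+np.array(i["t"]); n=c[:,:2]/c[:,2:]
    else:
        M=np.array(i["mount"]);T=Ro.from_quat(obs["tool_rot"]).as_matrix()
        c=((P-obs["eef_pos"])@T-M[:3,3])@M[:3,:3]
        r=np.linalg.norm(c[:,:2],axis=1); n=c[:,:2]/r[:,None]*np.arctan2(r,c[:,2])[:,None]
    return n*K[0,0]+K[:2,2]
def contour(im,c,rad,thr,lo=None):
    """white blob contour containing/nearest c in subimage"""
    g=im.min(axis=2)
    x0,y0=int(c[0]-rad),int(c[1]-rad); x0=max(x0,0);y0=max(y0,0)
    sub=cv2.resize(g[y0:int(c[1]+rad),x0:int(c[0]+rad)],None,fx=4,fy=4,interpolation=cv2.INTER_LINEAR)
    m=(sub>thr).astype(np.uint8)
    cs,h=cv2.findContours(m,cv2.RETR_CCOMP,cv2.CHAIN_APPROX_NONE)
    k=max((i for i in range(len(cs)) if h[0][i][3]<0),key=lambda i:cv2.contourArea(cs[i]))
    f=lambda q:(q[:,0]+.5)/4-.5+[x0,y0]
    holes=[f(cs[i]) for i in range(len(cs)) if h[0][i][3]==k and cv2.contourArea(cs[i])>100]
    return f(cs[k]),holes
def rimfit(P,R=.033,zone=None):
    """centre of circle from outline points in world; tab angle from the points far out"""
    c=np.median(P,axis=0)
    for _ in range(8):
        d=np.linalg.norm(P-c,axis=1); q=P[(d<R+.004)&(d>R-.006)]
        s=least_squares(lambda p:np.minimum(np.hypot(*(q-p[:2]).T)-p[2],9),[*c,R],loss="soft_l1",f_scale=.0006).x
        c=s[:2]
    d=np.linalg.norm(P-c,axis=1); far=P[d>.039]; m=far-c
    a=np.arctan2(m[:,1],m[:,0]); a0=np.arctan2(np.sin(a).mean(),np.cos(a).mean())
    w=(a-a0+np.pi)%(2*np.pi)-np.pi
    return c,s[2],a0+(w.max()+w.min())/2,d.max()
E
python3 - <<'E'
from h import *
p=np.load("pics/top0.npz")["p"]
for n,c,z in [("disc",(388,243),.012),("sep",(219,219),.008)]:
    for thr in (120,150,180):
        C,H=contour(p,c,22,thr); P=onplane("top",C,z); cc,r,a,m=rimfit(P)
        hs=onplane("top",H[0],z) if H else None
        print(n,thr,cc.round(4),round(r,4),round(np.degrees(a),1),round(m,4), None if hs is None else hs.mean(0).round(4))
print("hub nose",onplane("top",[[304.5,233]],.071),"plate",onplane("top",[[305,233]],.028))
C,_=contour(p,(305,228),30,150);P=onplane("top",C,.028);print(P.min(0),P.max(0))
print(onplane("top",[[237,142],[287,149],[367,160]],0.02))
E
```

```text
disc 120 [ 0.5    -0.2427] 0.0343 -26.6 0.0488 [ 0.5027 -0.2447]
disc 150 [ 0.5026 -0.2448] 0.0352 139.9 0.0509 [ 0.5027 -0.2449]
disc 180 [ 0.5025 -0.2448] 0.0341 140.2 0.0498 [ 0.5028 -0.245 ]
sep 120 [0.564  0.2192] 0.0347 18.6 0.0496 [0.5614 0.2187]
sep 150 [0.5613 0.2183] 0.035 17.4 0.051 [0.5613 0.2185]
sep 180 [0.5613 0.2183] 0.034 17.3 0.0498 [0.5615 0.2186]
hub nose [[ 0.52366203 -0.01947205]] plate [[ 0.52591456 -0.01949021]]
[ 0.48683863 -0.05345582] [0.60342323 0.01576639]
[[ 0.77895319  0.17159077]
 [ 0.75923421  0.03211104]
 [ 0.72841025 -0.18992762]]
```

```bash
cat > st.py <<'E'
from h import *
o=bot.get_obs(); T=Ro.from_quat(o["tool_rot"]).as_matrix()
print("t",round(o["clock"],2),"p",(o["eef_pos"]*1000).round(1),"jawang",round(np.degrees(np.arctan2(T[1,2],T[0,2])),2),"toolx",T[:,0].round(3),"tooly",T[:,1].round(2),"F",o["ft_force"].round(1),"M",o["ft_torque"].round(2),"w",round(o["grip_width"]*1000,1),"j",o["joint_pos"].round(2))
E
python3 st.py
```

```text
t 0.15 p [145.6 477.8 205.5] jawang 73.05 toolx [-0.    -0.002 -1.   ] tooly [-0.96  0.29  0.  ] F [ 0.1  1.  -0.9] M [ 0.05 -0.02  0.01] w 85.5 j [1.28 0.24 0.   1.34 0.   1.57]
```

Emit:
{"op": "step_arm", "data": {
  "series": [
    {"x": 15, "y": -20, "z": 2, "twist": -12},
    {"x": 15, "y": -20, "z": 2, "twist": -12},
    {"x": 15, "y": -20, "z": 2, "twist": -12},
    {"x": 25, "y": -35, "z": 2, "twist": -23},
    {"x": 25, "y": -35, "z": 2, "twist": -23},
    {"x": 37, "y": -50, "z": 2, "twist": -23},
    {"x": 37, "y": -50, "z": 2, "twist": -23},
    {"x": 37, "y": -50, "z": 2, "twist": -23},
    {"x": 37, "y": -50, "z": 2, "twist": -23},
    {"x": 37, "y": -50, "z": 2, "twist": -23}
  ]
}}

```text
$.series[0]: bad value
```

```bash
python3 st.py
```

```text
t 0.15 p [145.6 477.8 205.5] jawang 73.05 toolx [-0.    -0.002 -1.   ] tooly [-0.96  0.29  0.  ] F [ 0.1  1.  -0.9] M [ 0.05 -0.02  0.01] w 85.5 j [1.28 0.24 0.   1.34 0.   1.57]
```

Emit:
{"op": "step_arm", "data": {
  "series": [
    {"x": 15, "y": -20, "z": 2, "twist": -12, "jaw": 8.5},
    {"x": 15, "y": -20, "z": 2, "twist": -12, "jaw": 8.5},
    {"x": 15, "y": -20, "z": 2, "twist": -12, "jaw": 8.5},
    {"x": 25, "y": -35, "z": 2, "twist": -23, "jaw": 8.5},
    {"x": 25, "y": -35, "z": 2, "twist": -23, "jaw": 8.5},
    {"x": 37, "y": -50, "z": 2, "twist": -23, "jaw": 8.5},
    {"x": 37, "y": -50, "z": 2, "twist": -23, "jaw": 8.5},
    {"x": 37, "y": -50, "z": 2, "twist": -23, "jaw": 8.5},
    {"x": 37, "y": -50, "z": 2, "twist": -23, "jaw": 8.5},
    {"x": 37, "y": -50, "z": 2, "twist": -23, "jaw": 8.5}
  ]
}}

```text
clock: 0.98
eef_pos: [0.3931, 0.1412, 0.222]
tool_rot: [-0.299, 0.641, 0.299, 0.64]
ft_force: [0.7, 1.0, -0.0]
grip_width: 0.0848
```

```bash
python3 st.py
```

```text
t 0.98 p [393.1 141.2 222. ] jawang 50.05 toolx [-0.001 -0.001 -1.   ] tooly [-0.77  0.64  0.  ] F [ 0.7  1.  -0. ] M [ 0.05 -0.05 -0.04] w 84.8 j [ 0.35  0.07 -0.16  1.34 -0.    1.04]
```

Emit:
{"op": "step_arm", "data": {
  "series": [
    {"x": 4, "y": -5, "z": 2, "jaw": 8.5, "twist": 0},
    {"x": 7, "y": -9, "z": 2, "jaw": 8.5, "twist": 0},
    {"x": 10, "y": -12, "z": 2, "jaw": 8.5, "twist": 0},
    {"x": 12, "y": -14, "z": 2, "jaw": 8.5, "twist": 0},
    {"x": 12, "y": -14, "z": 2, "jaw": 8.5, "twist": 0},
    {"x": 12, "y": -14, "z": 2, "jaw": 8.5, "twist": 0}
  ]
}}

```text
clock: 1.48
eef_pos: [0.5156, -0.0025, 0.241]
tool_rot: [-0.298, 0.642, 0.297, 0.641]
ft_force: [0.8, -0.2, -0.0]
grip_width: 0.0845
```

```bash
python3 st.py
python3 - <<'E'
from h import *; import pickle
o=bot.get_obs(); p,d=bot.camera("wrist"); cv2.imwrite("pics/w1.png",p[:,:,::-1]); pickle.dump((o,p,d),open("pics/w1.pkl","wb"))
print(project("wrist",[[.5237,-.0195,.071],[.5237,-.0195,.028]],o))
E
```

```text
t 1.48 p [515.6  -2.5 241. ] jawang 49.74 toolx [-0.001 -0.002 -1.   ] tooly [-0.76  0.65 -0.  ] F [ 0.8 -0.2 -0. ] M [ 0.03 -0.   -0.  ] w 84.5 j [-0.    0.26  0.12  1.43 -0.    0.7 ]
[[310.81324615 189.85706803]
 [311.61990375 180.44064373]]
```

View pics/w1.png

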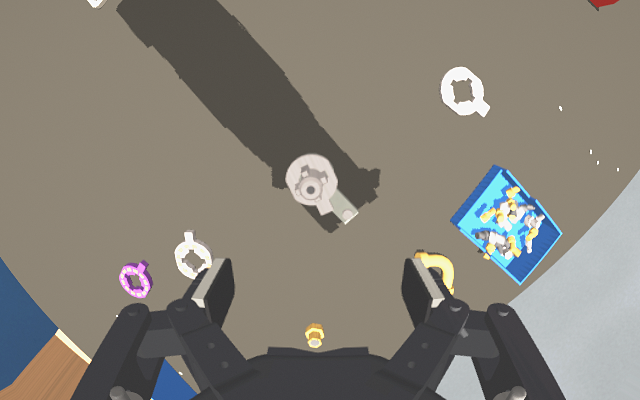

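Run:
```python
from h import *
p=cv2.imread("pics/w1.png")
cv2.imwrite("pics/w1c.png",cv2.resize(p[140:240,265:375],(770,594) if 0 else (660,600),interpolation=cv2.INTER_CUBIC))
```

```text
(no output)
```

View pics/w1c.png

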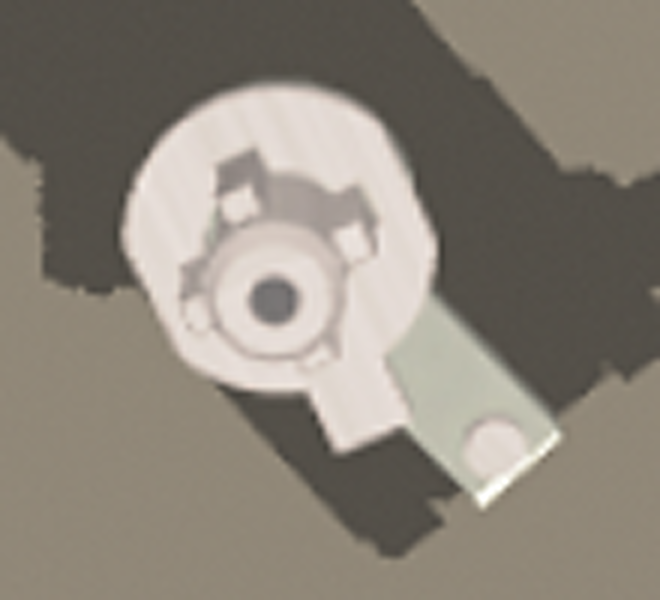

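Run:
```python
from h import *; import pickle
o,p,d=pickle.load(open("pics/w1.pkl","rb"))
w=lambda c,z:onplane("wrist",np.array(c)/6-.5+.083+[265,140],z,o)
nose=w([[274,300]],.071)[0]; print("nose",nose)
S=w([[238,204],[352,240],[318,352],[198,314]],.056); print("spl",S.round(4).tolist(),S.mean(0))
a=S[2]-S[0]; b=S[1]-S[3]; print(np.degrees(np.arctan2(a[1],a[0])),np.degrees(np.arctan2(b[1],b[0])))
T=w([[340,453],[408,428]],.028); m=T.mean(0)-nose; print("tab",T,np.degrees(np.arctan2(m[1],m[0])),np.linalg.norm(m),np.degrees(np.arctan2(*(T[1]-T[0])[::-1]))) 
B=w([[483,495],[560,425]],.012); m=B.mean(0)-nose; print("bar",np.degrees(np.arctan2(m[1],m[0])),np.linalg.norm(m),np.degrees(np.arctan2(*(B[1]-B[0])[::-1])))
g=p[140:240,265:375]; print(g[37,22],g[60,15],g[53,75])
for thr in (130,150,170):
    for n,c,z in [("hub",(311,190),.028),("disc",(193,256),.012),("sep",(463,92),.008)]:
        C,H=contour(p,c,33,thr); P=onplane("wrist",C,z,o)
        if n=="hub": 
            dd=P-nose; P=P[~((dd[:,0]>.02)&(np.abs(dd[:,1])<.03)) ]
        try:
            c,r,a,mx=rimfit(P); print(n,thr,c.round(4),round(r,4),round(np.degrees(a),1),round(mx,4),[onplane("wrist",h,z,o).mean(0).round(4) for h in H])
        except Exception as e: print(n,thr,e)
```

```text
nose [ 0.52304294 -0.01977647]
spl [[0.5068, -0.0156], [0.5266, -0.0033], [0.5399, -0.0232], [0.5185, -0.0362]] [ 0.52296404 -0.01957928]
-13.017882933586323 76.13483262345916
tab [[ 0.56736942 -0.04031592]
 [ 0.57247903 -0.02528453]] -15.5254509791605 0.04865668810686044 71.22562282499872
bar 4.572501831826505 0.07751420611501263 94.73705963118931
[230 220 213] [144 135 120] [171 170 157]
hub 130 zero-size array to reduction operation maximum which has no identity
disc 130 [ 0.5105 -0.2453] 0.0338 79.1 0.0596 [array([ 0.5022, -0.2422])]
sep 130 [0.5609 0.2164] 0.0343 18.0 0.0505 [array([0.5603, 0.2171])]
hub 150 zero-size array to reduction operation maximum which has no identity
disc 150 [ 0.5026 -0.2448] 0.034 54.3 0.0535 [array([ 0.5014, -0.2455])]
sep 150 [0.561  0.2166] 0.0339 17.7 0.0499 [array([0.5605, 0.2165])]
hub 170 zero-size array to reduction operation maximum which has no identity
disc 170 [ 0.4976 -0.2411] 0.0311 -138.4 0.0437 [array([ 0.5026, -0.2449])]
sep 170 [0.5609 0.2166] 0.0336 17.7 0.0497 [array([0.5606, 0.2167])]h.py:44: RuntimeWarning: Mean of empty slice.
  a=np.arctan2(m[:,1],m[:,0]); a0=np.arctan2(np.sin(a).mean(),np.cos(a).mean())
  ret = ret.dtype.type(ret / rcount)
```

Emit:
{"op": "step_arm", "data": {
  "series": [
    {"x": -0.3, "y": -4, "z": 0, "jaw": 8.5, "twist": 0},
    {"x": -0.6, "y": -8, "z": 0, "jaw": 8.5, "twist": 0},
    {"x": -0.8, "y": -12, "z": 0, "jaw": 8.5, "twist": 0},
    {"x": -1, "y": -16, "z": -2, "jaw": 8.5, "twist": 0},
    {"x": -1.3, "y": -20, "z": -5, "jaw": 8.5, "twist": 0},
    {"x": -1.3, "y": -23, "z": -8, "jaw": 8.5, "twist": 0},
    {"x": -1.3, "y": -24.2, "z": -11, "jaw": 8.5, "twist": 0},
    {"x": -1.3, "y": -24.2, "z": -14, "jaw": 8.5, "twist": 0.4},
    {"x": -1.3, "y": -24.2, "z": -14, "jaw": 8.5, "twist": 0.4}
  ]
}}

```text
clock: 2.28
eef_pos: [0.4951, -0.2402, 0.094]
tool_rot: [-0.296, 0.644, 0.304, 0.636]
ft_force: [-2.1, 1.1, -0.8]
grip_width: 0.0849
```

```bash
cat > look.py <<'E'
from h import *; import pickle,sys
n=sys.argv[1]
o=bot.get_obs(); p,d=bot.camera("wrist"); cv2.imwrite(f"pics/{n}.png",p[:,:,::-1]); pickle.dump((o,p,d),open(f"pics/{n}.pkl","wb"))
if len(sys.argv)>2:
    x0,y0,x1,y1=map(int,sys.argv[2:6]); s=min(800/(x1-x0),600/(y1-y0)); s=int(s)
    cv2.imwrite(f"pics/{n}c.png",cv2.resize(p[y0:y1,x0:x1,::-1],None,fx=s,fy=s,interpolation=cv2.INTER_CUBIC)); print("scale",s)
E
python3 st.py; python3 look.py w2
```

```text
t 2.28 p [ 495.1 -240.2   94. ] jawang 50.17 toolx [-0.015  0.006 -1.   ] tooly [-0.77  0.64  0.02] F [-2.1  1.1 -0.8] M [ 0.07  0.08 -0.  ] w 84.9 j [-0.45  0.42 -0.04  1.13 -0.    0.24]
```

View pics/w2.png

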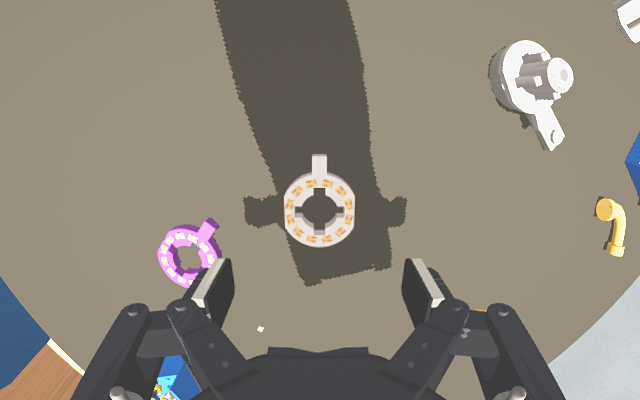

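Run:
```python
from h import *; import pickle
o,p,d=pickle.load(open("pics/w2.pkl","rb"))
C,H=contour(p,(320,205),56,175); print(len(H),C.min(0),C.max(0))
P=onplane("wrist",C,.012,o); c,r,a,m=rimfit(P); print(c,r,np.degrees(a),m,[onplane("wrist",h,.012,o).mean(0) for h in H])
# tab sides, direction
U=(P-c)@np.array([[np.cos(a),-np.sin(a)],[np.sin(a),np.cos(a)]])
for s in(1,-1):
    q=U[(U[:,0]>.037)&(U[:,0]<.046)&(s*U[:,1]>0)]; print(s,q[:,1].mean(),np.degrees(np.polyfit(q[:,0],q[:,1],1)[0]))
    q=U[(np.abs(U[:,0])<.009)&(s*U[:,1]>0.02)]; print("flat",q[:,1].mean(),np.degrees(np.polyfit(q[:,0],q[:,1],1)[0]))
```

```text
10 [283.625 155.375] [354.125 246.125]
[ 0.50312876 -0.24529074] 0.03247239506506828 140.49747569202648 0.04822409541957845 [array([ 0.51827326, -0.26703197]), array([ 0.52697537, -0.25664113]), array([ 0.52916984, -0.24332463]), array([ 0.50569166, -0.27157213]), array([ 0.51416641, -0.22210321]), array([ 0.50258704, -0.24533524]), array([ 0.47742233, -0.24820441]), array([ 0.5009697, -0.2198691]), array([ 0.48823908, -0.22457057]), array([ 0.47971352, -0.23491026])]
1 0.005818666894688421 -0.569316058855646
flat 0.026954015596861437 0.1514888398583387
-1 -0.005839568760804148 0.005596749530740554
flat -0.027235158058536713 -16.423550352405346
```

Emit:
{"op": "step_arm", "data": {
  "series": [
    {"x": 0.8, "y": -0.5, "z": -2, "jaw": 8.5, "twist": 0.2},
    {"x": 0.8, "y": -0.5, "z": -4, "jaw": 8.5, "twist": 0.2},
    {"x": 0.8, "y": -0.5, "z": -6, "jaw": 8.5, "twist": 0.2},
    {"x": 0.8, "y": -0.5, "z": -7, "jaw": 8.5, "twist": 0.2},
    {"x": 0.8, "y": -0.5, "z": -7, "jaw": 8.5, "twist": 0.2},
    {"x": 0.8, "y": -0.5, "z": -7, "jaw": 8.5, "twist": 0.2}
  ]
}}

```text
clock: 2.83
eef_pos: [0.5061, -0.2448, 0.0291]
tool_rot: [-0.299, 0.642, 0.304, 0.637]
ft_force: [0.2, -1.0, 0.7]
grip_width: 0.085
```

```bash
python3 st.py; python3 look.py w3
python3 - <<'E'
from h import *
p,d=bot.camera("scene"); cv2.imwrite("pics/s3.png",cv2.resize(p[140:230,210:330,::-1],None,fx=6,fy=6,interpolation=cv2.INTER_CUBIC))
E
```

```text
t 2.83 p [ 506.1 -244.8   29.1] jawang 50.52 toolx [-0.01   0.003 -1.   ] tooly [-0.77  0.64  0.01] F [ 0.2 -1.   0.7] M [-0.04 -0.01 -0.06] w 85.0 j [-0.45  0.5  -0.09  0.98 -0.    0.24]
```

View pics/w3.png

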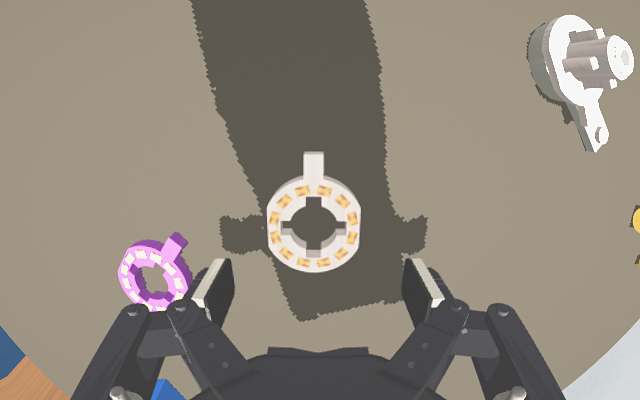

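View pics/s3.png

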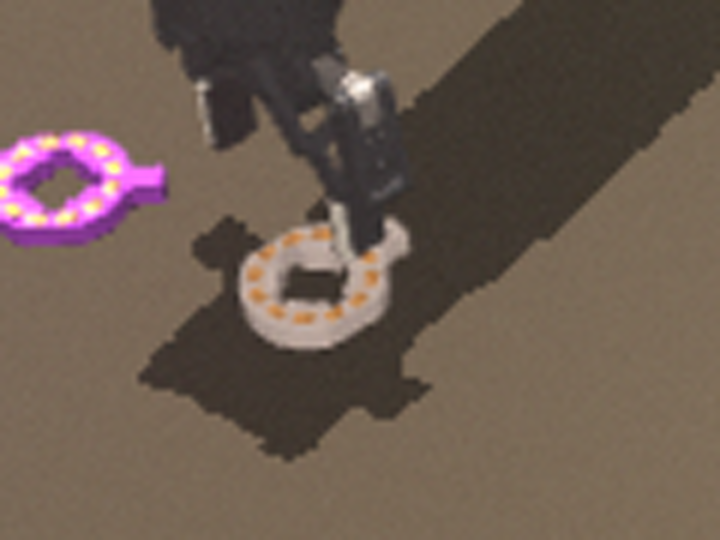

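Emit:
{"op": "step_arm", "data": {
  "series": [
    {"x": -0.3, "y": -0.05, "z": -1.4, "jaw": 8.5, "twist": 0},
    {"x": -0.3, "y": -0.05, "z": -2.9, "jaw": 8.5, "twist": 0},
    {"x": -0.3, "y": -0.05, "z": -2.9, "jaw": 7.0, "twist": 0},
    {"x": -0.3, "y": -0.05, "z": -2.9, "jaw": 6.4, "twist": 0},
    {"x": -0.3, "y": -0.05, "z": -2.9, "jaw": 6.4, "twist": 0},
    {"x": -0.3, "y": -0.05, "z": -2.9, "jaw": 6.4, "twist": 0}
  ]
}}

```text
clock: 3.43
eef_pos: [0.5049, -0.2465, 0.0022]
tool_rot: [-0.3, 0.641, 0.303, 0.638]
ft_force: [-0.1, -0.3, 0.9]
grip_width: 0.0639
```

```bash
python3 st.py; python3 look.py w4 160 130 480 330
```

```text
t 3.43 p [ 504.9 -246.5    2.2] jawang 50.48 toolx [-0.006  0.001 -1.   ] tooly [-0.77  0.64  0.01] F [-0.1 -0.3  0.9] M [-0.01 -0.04  0.03] w 63.9 j [-0.45  0.53 -0.13  0.92 -0.    0.24]
scale 2
```

View pics/w4c.png

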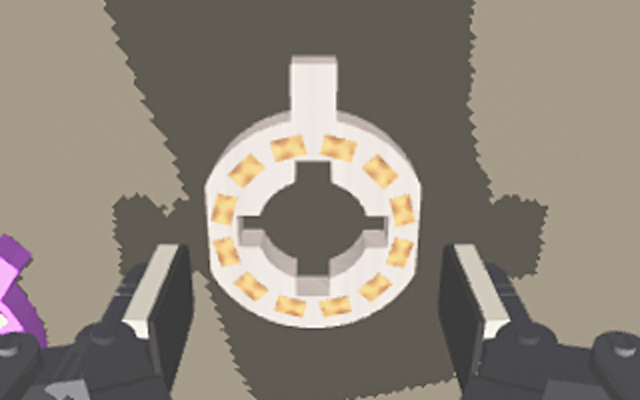

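```bash
python3 st.py
python3 - <<'E'
from h import *; import pickle
o,p,d=pickle.load(open("pics/w4.pkl","rb"))
T=Ro.from_quat(o["tool_rot"]).as_matrix()
for s in (-1,1):
  for h in (0,.005,.01,.015):
    print(s,h,[((project("wrist",o["eef_pos"]+T[:,2]*s*.032+T[:,1]*y-T[:,0]*h,o)[0]-[160,130])*2).round(0).tolist() for y in(-.011,.011)])
g=(project("wrist",[.503,-.2453,.012],o)[0]-[160,130])*2; print(g)
E
```

```text
t 3.48 p [ 504.7 -246.5    2. ] jawang 50.48 toolx [-0.006  0.001 -1.   ] tooly [-0.77  0.64  0.01] F [ 0.9 -0.2 -0.2] M [-0.03  0.01  0.01] w 64.1 j [-0.45  0.53 -0.13  0.92 -0.    0.24]
-1 0 [[210.0, 254.0], [205.0, 188.0]]
-1 0.005 [[208.0, 262.0], [202.0, 195.0]]
-1 0.01 [[205.0, 270.0], [199.0, 202.0]]
-1 0.015 [[202.0, 279.0], [196.0, 209.0]]
1 0 [[418.0, 254.0], [423.0, 188.0]]
1 0.005 [[421.0, 262.0], [426.0, 195.0]]
1 0.01 [[423.0, 270.0], [429.0, 202.0]]
1 0.015 [[426.0, 279.0], [432.0, 209.0]]
[312.97686432 230.59176362]
```

Run:
```python
from h import *; import pickle
o,p,d=pickle.load(open("pics/w4.pkl","rb"))
T=Ro.from_quat(o["tool_rot"]).as_matrix()
for uv in [(246,254),(250,256),(252,258),(250,270),(248,290),(235,285),(388,256),(385,258),(388,270),(390,290),(228,280),(240,260),(316,185)]:
    z=d[uv[1],uv[0]]; c,v=rays("wrist",[uv],o)
    i=bot.camera_info("wrist");M=np.array(i["mount"]); ax=T@M[:3,2]
    X=c+v[0]*(z/(v[0]@ax)); print(uv,round(float(z),4),((X-o["eef_pos"])@T*1000).round(1),(X*1000).round(1))
p,d=bot.camera("scene"); cv2.imwrite("pics/s4.png",cv2.resize(p[140:230,210:330,::-1],None,fx=6,fy=6,interpolation=cv2.INTER_CUBIC))
```

```text
(246, 254) 0.1454 [-36.6  10.3 -34.2] [ 475.3 -266.4   38.9]
(250, 256) 0.1434 [-38.7  10.4 -31.8] [ 476.8 -264.4   41. ]
(252, 258) 0.1458 [-36.8   8.3 -31.3] [ 478.7 -265.4   39.1]
(250, 270) 0.1411 [-42.8   5.1 -31.4] [ 481.1 -267.5   45.1]
(248, 290) 0.137 [-49.5  -1.8 -31.8] [ 486.3 -272.3   51.7]
(235, 285) 0.1203 [-63.2   9.9 -33.3] [ 476.4 -266.    65.5]
(388, 256) 0.1448 [-37.4   9.7  34.2] [ 519.3 -214.    39.5]
(385, 258) 0.1434 [-38.9   9.5  32.4] [ 518.4 -215.5   41. ]
(388, 270) 0.1361 [-47.2   7.7  32.4] [ 519.8 -216.7   49.3]
(390, 290) 0.1301 [-55.3   2.2  32.3] [ 524.  -220.3   57.4]
(228, 280) 0.1231 [-60.1  10.2 -37.1] [ 473.7 -268.7   62.5]
(240, 260) 0.1401 [-42.2  10.1 -35.9] [ 474.5 -267.8   44.6]
(316, 185) 0.1635 [-8.6 37.  -0.5] [ 476.  -223.3   11. ]
```

View pics/s4.png

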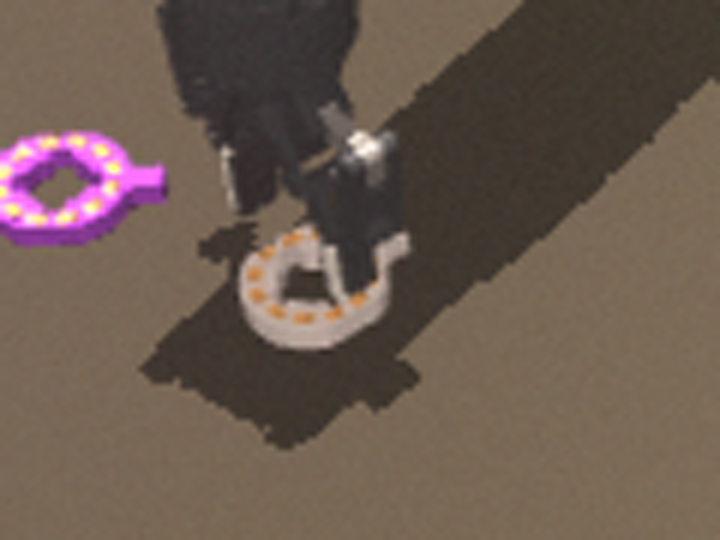

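Run:
```python
from h import *; import pickle
o=bot.get_obs(); T=Ro.from_quat(o["tool_rot"]).as_matrix()
print(o["eef_pos"],o["joint_pos"])
for s in (-1,1):
  for h in (0,.02,.038,.06):
    print(s,h,[((project("scene",o["eef_pos"]+T[:,2]*s*.034+T[:,1]*y-T[:,0]*h)[0]-[210,140])*6).round(0).tolist() for y in(-.011,.011)])
p,d=bot.camera("scene")
for cx,cy in [(350,285),(360,270),(340,260),(237,195),(250,190)]:
    u,v=cx//6+210,cy//6+140; z=d[v,u]; c,r=rays("scene",[(u,v)]); print((cx,cy),c+r[0]*z)
```

```text
[ 0.50457992 -0.24640209  0.00182497] [-0.45340745  0.53216432 -0.12882784  0.91595922 -0.00147231  0.23639113]
-1 0 [[247.0, 262.0], [286.0, 238.0]]
-1 0.02 [[241.0, 231.0], [281.0, 207.0]]
-1 0.038 [[235.0, 202.0], [275.0, 178.0]]
-1 0.06 [[228.0, 166.0], [269.0, 142.0]]
1 0 [[338.0, 344.0], [378.0, 319.0]]
1 0.02 [[333.0, 313.0], [373.0, 288.0]]
1 0.038 [[328.0, 284.0], [369.0, 259.0]]
1 0.06 [[322.0, 248.0], [363.0, 223.0]]
(350, 285) [ 0.5398317  -0.21636801  0.04746603]
(360, 270) [ 0.53497157 -0.2119576   0.05043114]
(340, 260) [ 0.53530714 -0.22163795  0.0567271 ]
(237, 195) [ 0.49480046 -0.27802908  0.04913761]
(250, 190) [ 0.49148602 -0.27334187  0.0502033 ]
```

Emit:
{"op": "step_arm", "data": {
  "series": [
    {"x": -0.15, "y": 0.12, "z": -0.4, "jaw": 6.5, "twist": 0},
    {"x": -0.15, "y": 0.12, "z": -0.7, "jaw": 6.5, "twist": 0},
    {"x": -0.15, "y": 0.12, "z": -0.7, "jaw": 6.5, "twist": 0},
    {"x": -0.15, "y": 0.12, "z": -0.7, "jaw": 6.5, "twist": 0}
  ]
}}

```text
clock: 3.92
eef_pos: [0.5025, -0.2449, -0.0058]
tool_rot: [-0.3, 0.642, 0.303, 0.637]
ft_force: [-0.1, -0.6, 0.2]
grip_width: 0.0648
```

```bash
python3 st.py
```

```text
t 3.92 p [ 502.5 -244.9   -5.8] jawang 50.48 toolx [-0.007  0.002 -1.   ] tooly [-0.77  0.64  0.01] F [-0.1 -0.6  0.2] M [ 0.02  0.03 -0.  ] w 64.8 j [-0.45  0.54 -0.14  0.9  -0.    0.24]
```

Emit:
{"op": "step_arm", "data": {
  "series": [
    {"x": 0.05, "y": 0, "z": -0.3, "jaw": 6.5, "twist": 0},
    {"x": 0.05, "y": 0, "z": -0.5, "jaw": 6.5, "twist": 0},
    {"x": 0.05, "y": 0, "z": -0.5, "jaw": 6.5, "twist": 0}
  ]
}}

```text
clock: 4.17
eef_pos: [0.5025, -0.2447, -0.0115]
tool_rot: [-0.299, 0.642, 0.304, 0.637]
ft_force: [0.3, 0.2, 0.5]
grip_width: 0.0653
```

Emit:
{"op": "step_arm", "data": {
  "series": [
    {"x": 0, "y": 0, "z": -0.3, "jaw": 6.5, "twist": 0},
    {"x": 0, "y": 0, "z": -0.5, "jaw": 6.5, "twist": 0},
    {"x": 0, "y": 0, "z": -0.5, "jaw": 6.5, "twist": 0}
  ]
}}

```text
clock: 4.42
eef_pos: [0.5021, -0.2445, -0.0171]
tool_rot: [-0.299, 0.642, 0.304, 0.637]
ft_force: [0.2, -0.2, 0.2]
grip_width: 0.0651
```

```bash
python3 st.py;python3 look.py w5 160 130 480 330
```

```text
t 4.42 p [ 502.1 -244.5  -17.1] jawang 50.48 toolx [-0.01   0.003 -1.   ] tooly [-0.77  0.64  0.01] F [ 0.2 -0.2  0.2] M [ 0.01  0.01 -0.06] w 65.1 j [-0.45  0.55 -0.15  0.88 -0.    0.24]
scale 2
```

View pics/w5c.png

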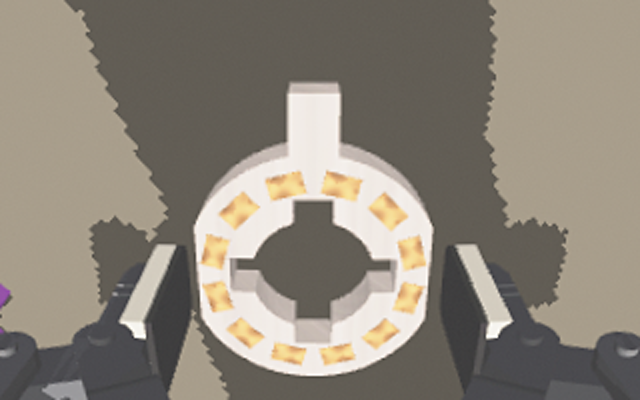

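```bash
cat > cloud.py <<'E'
from h import *; import pickle
def cloud(n):
    o,p,d=pickle.load(open(f"pics/{n}.pkl","rb")); T=Ro.from_quat(o["tool_rot"]).as_matrix()
    M=np.array(bot.camera_info("wrist")["mount"]); vv,uu=np.mgrid[0:400,0:640]
    uv=np.c_[uu.ravel(),vv.ravel()]; c,v=rays("wrist",uv,o); ax=T@M[:3,2]
    X=c+v*(d.ravel()/(v@ax))[:,None]; L=(X-o["eef_pos"])@T
    return o,p,d,X.reshape(400,640,3),L.reshape(400,640,3)
E
python3 - <<'E'
from cloud import *
o,p,d,X,L=cloud("w5")
for u,v in [(320,350),(320,360),(320,380),(320,398),(290,352),(250,360),(250,345)]: print((u,v),(L[v,u]*1000).round(1))
m=(np.abs(L[...,2])<.045)&(np.abs(L[...,2])>.028)&(X[...,2]>.016)&(np.abs(L[...,1])<.02)
for s in(-1,1):
    q=L[m&(s*L[...,2]>0)]*1000; print(s,len(q),np.percentile(q[:,0],[95,99,99.8,100]).round(1))
    k=q[q[:,0]>-45]; print(k.min(0).round(1),k.max(0).round(1))
E
```

```text
(320, 350) [-17.  -73.5   1.9]
(320, 360) [-103.6   10.8    1.1]
(320, 380) [-110.9   10.3    1.1]
(320, 398) [-117.2   10.2    1. ]
(290, 352) [-99.3   9.7  -7.9]
(250, 360) [-110.1   16.9  -17.5]
(250, 345) [-102.8   15.5  -19. ]
-1 3693 [-39.1 -34.7 -33.8 -33.1]
[-45.  -11.4 -44.9] [-33.1  11.  -31.5]
1 3718 [-39.  -35.  -33.6 -33.3]
[-45.  -12.2  32.4] [-33.3  11.2  44.9]
```

Emit:
{"op": "step_arm", "data": {
  "series": [
    {"x": 0.08, "y": -0.06, "z": -0.4, "jaw": 6.5, "twist": 0},
    {"x": 0.08, "y": -0.06, "z": -0.9, "jaw": 6.5, "twist": 0},
    {"x": 0.08, "y": -0.06, "z": -0.9, "jaw": 6.5, "twist": 0},
    {"x": 0.08, "y": -0.06, "z": -0.9, "jaw": 6.5, "twist": 0}
  ]
}}

```text
clock: 4.8
eef_pos: [0.5025, -0.2449, -0.0265]
tool_rot: [-0.299, 0.642, 0.304, 0.637]
ft_force: [0.7, 0.1, 0.6]
grip_width: 0.0651
```

```bash
python3 st.py;python3 look.py w6 160 130 480 330
python3 - <<'E'
from cloud import *
o,p,d,X,L=cloud("w6")
m=(np.abs(L[...,2])<.045)&(np.abs(L[...,2])>.028)&(X[...,2]>.006)&(np.abs(L[...,1])<.02)
p[(np.abs(L[...,2])>.0305)&m&(X[...,2]<.02)]=[255,0,0]
cv2.imwrite("pics/w6m.png",cv2.resize(p[180:330,220:420,::-1],None,fx=4,fy=4))
E
```

```text
t 4.8 p [ 502.5 -244.9  -26.5] jawang 50.48 toolx [-0.01   0.003 -1.   ] tooly [-0.77  0.64  0.01] F [0.7 0.1 0.6] M [ 0.02 -0.04  0.03] w 65.1 j [-0.45  0.57 -0.16  0.86 -0.    0.24]
scale 2
```

View pics/w6m.png

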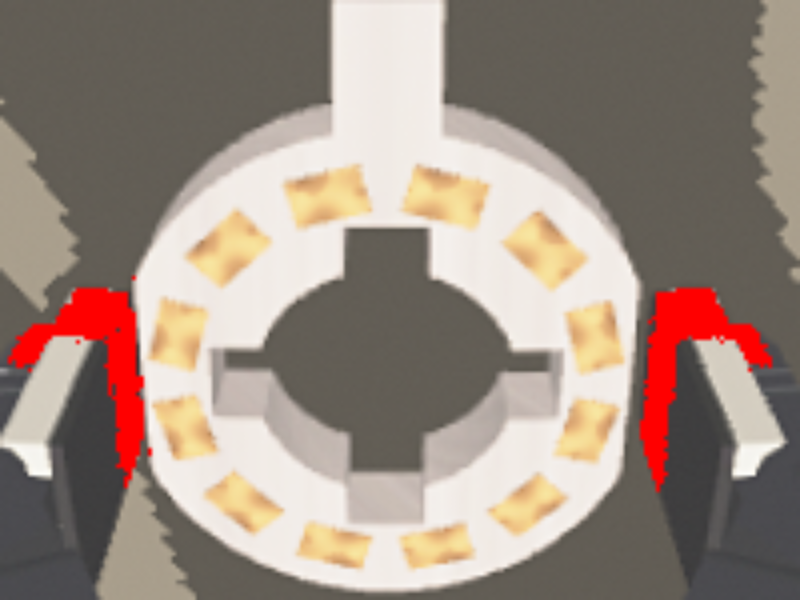

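Emit:
{"op": "step_arm", "data": {
  "series": [
    {"x": 0.07, "y": -0.03, "z": -0.3, "jaw": 6.5, "twist": 0},
    {"x": 0.07, "y": -0.03, "z": -0.55, "jaw": 6.5, "twist": 0},
    {"x": 0.07, "y": -0.03, "z": -0.55, "jaw": 6.5, "twist": 0},
    {"x": 0.07, "y": -0.03, "z": -0.55, "jaw": 6.5, "twist": 0}
  ]
}}

```text
clock: 5.18
eef_pos: [0.504, -0.2455, -0.0312]
tool_rot: [-0.299, 0.642, 0.304, 0.637]
ft_force: [-0.4, 0.0, 4.1]
grip_width: 0.0653
```

```bash
python3 st.py;python3 look.py w7
python3 - <<'E'
from cloud import *
for n in("w6","w7"):
    o,p,d,X,L=cloud(n)
    for s in(-1,1):
        m=(s*L[...,2]>.0312)&(s*L[...,2]<.040)&(np.abs(L[...,1])<.02)&(X[...,2]>.003)
        q=X[m][:,2]*1000; print(n,s,len(q),np.percentile(q,[0,.5,1,3,5,10]).round(1),np.histogram(q,bins=range(0,40,3))[0])
E
```

```text
t 5.18 p [ 504.  -245.5  -31.2] jawang 50.48 toolx [-0.009  0.003 -1.   ] tooly [-0.77  0.64  0.01] F [-0.4  0.   4.1] M [0.04 0.05 0.01] w 65.3 j [-0.45  0.57 -0.16  0.85 -0.    0.24]
w6 -1 2517 [ 3.4  5.2  6.2  8.4 10.3 14.2] [  0  23  66  88 109  99 109 121 118 123 133 149 145]
w6 1 2570 [ 3.2  5.1  5.6  8.2  9.8 14. ] [  0  33  67  93  98 111 113 113 124 127 128 150 138]
w7 -1 2407 [ 3.3  4.1  4.9  7.   8.7 12.1] [  0  42  91 104 107 113 118 120 140 143 139 146 234]
w7 1 2509 [ 3.1  3.4  3.8  5.4  6.9 10.9] [  0  94  92 113 105 112 121 123 130 142 145 171 207]
```

Emit:
{"op": "step_arm", "data": {
  "series": [
    {"x": -0.07, "y": 0.03, "z": 0.3, "jaw": 6.5, "twist": 0},
    {"x": -0.07, "y": 0.03, "z": 0.3, "jaw": 6.5, "twist": 0},
    {"x": -0.07, "y": 0.03, "z": 0.3, "jaw": 5.7, "twist": 0},
    {"x": -0.07, "y": 0.03, "z": 0.3, "jaw": 5.7, "twist": 0},
    {"x": -0.07, "y": 0.03, "z": 0.3, "jaw": 5.7, "twist": 0},
    {"x": -0.07, "y": 0.03, "z": 0.3, "jaw": 5.7, "twist": 0}
  ]
}}

```text
clock: 5.73
eef_pos: [0.5033, -0.2454, -0.0276]
tool_rot: [-0.299, 0.642, 0.304, 0.637]
ft_force: [-1.7, -0.8, 4.8]
grip_width: 0.0584
```

```bash
python3 st.py
```

```text
t 5.73 p [ 503.3 -245.4  -27.6] jawang 50.48 toolx [-0.008  0.002 -1.   ] tooly [-0.77  0.64  0.01] F [-1.7 -0.8  4.8] M [0.1  0.29 0.04] w 58.4 j [-0.45  0.57 -0.16  0.85 -0.    0.24]
```

Emit:
{"op": "step_arm", "data": {
  "series": [
    {"x": 0, "y": 0, "z": 0, "jaw": 5.0, "twist": 0},
    {"x": 0, "y": 0, "z": 0, "jaw": 5.0, "twist": 0},
    {"x": 0, "y": 0, "z": 0.5, "jaw": 5.0, "twist": 0},
    {"x": 0, "y": 0, "z": 2, "jaw": 5.0, "twist": 0},
    {"x": 0, "y": 0, "z": 4, "jaw": 5.0, "twist": 0},
    {"x": 0, "y": 0, "z": 5, "jaw": 5.0, "twist": 0},
    {"x": 0, "y": 0, "z": 5, "jaw": 5.0, "twist": 0}
  ]
}}

```text
clock: 6.32
eef_pos: [0.5053, -0.2463, 0.0248]
tool_rot: [-0.301, 0.641, 0.302, 0.638]
ft_force: [-0.1, -0.8, 0.1]
grip_width: 0.0582
```

```bash
python3 st.py; python3 look.py w8 160 130 480 330
```

```text
t 6.32 p [ 505.3 -246.3   24.8] jawang 50.48 toolx [-0.004  0.    -1.   ] tooly [-0.77  0.64  0.  ] F [-0.1 -0.8  0.1] M [-0.02 -0.06 -0.02] w 58.2 j [-0.45  0.5  -0.11  0.96 -0.    0.24]
scale 2
```

View pics/w8c.png

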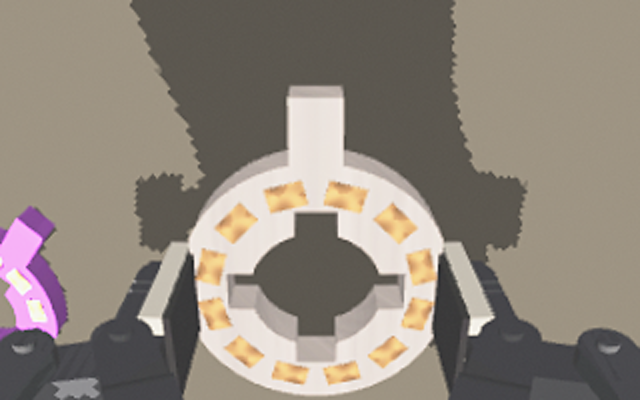

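```bash
cat > held.py <<'E'
from cloud import *; import sys
def held(n,zu,th,verbose=1):
    """zu: height of top face above TCP expected"""
    o,p,d,X,L=cloud(n)
    h=-L[...,0]; box=(np.abs(L[...,1])<.06)&(np.abs(L[...,2])<.027)
    q=box&(np.abs(h-zu)<.006); zt=np.median(h[q]); 
    # sharp cut by colour+height
    m=(np.abs(h-zt)<.004)&(np.abs(L[...,2])<.0285)&(np.abs(L[...,1])<.06)
    # re-cast pixels onto top plane for precision
    T=Ro.from_quat(o["tool_rot"]).as_matrix()
    def plane(uv):
        c,v=rays("wrist",uv,o); k=(c-o["eef_pos"])@T; w=v@T; s=(-zt-k[0])/w[:,0]; return (k+w*s[:,None])[:,1:]
    cs,_=cv2.findContours(m.astype(np.uint8),cv2.RETR_EXTERNAL,cv2.CHAIN_APPROX_NONE)
    C=max(cs,key=cv2.contourArea)[:,0].astype(float); P=plane(C)
    return o,p,zt,m,P
if __name__=="__main__":
    o,p,zt,m,P=held(sys.argv[1],float(sys.argv[2]),0)
    P=P[np.abs(P[:,1])<.026]
    print("top above TCP mm",zt*1000)
    # tab: toolY max end
    for sgn in(1,-1):
        pass
    r=lambda v:least_squares(lambda q:np.hypot(v[:,0]-q[0],v[:,1]-q[1])-q[2],[0,0,.033],loss="soft_l1",f_scale=.0005).x
    d=np.hypot(*(P).T); v=P[(d<.036)&(d>.026)]; c=r(v); print("circle (tool y,z mm), r",(c*1000).round(2),len(v))
    t=P[(P[:,0]-c[0]>.038)&(P[:,0]-c[0]<.046)]
    for s in(1,-1):
        k=t[s*(t[:,1]-c[1])>0]; f=np.polyfit(k[:,0],k[:,1],1); print("tab side",s,(k[:,1].mean()*1000).round(2),"slope deg",np.degrees(f[0]).round(2))
    print("tab end y",P[:,0].max()*1000)
E
python3 held.py w8 0.0396
```

```text
top above TCP mm 38.57173770341849
circle (tool y,z mm), r [ 0.55  0.4  33.34] 211
tab side 1 6.16 slope deg -0.71
tab side -1 -5.61 slope deg -7.45
tab end y 48.654510692299745
```

Emit:
{"op": "step_arm", "data": {
  "series": [
    {"x": 0, "y": 0, "z": 3, "jaw": 5.0, "twist": 4},
    {"x": 0, "y": 1, "z": 5, "jaw": 5.0, "twist": 8},
    {"x": -0.3, "y": 3, "z": 7, "jaw": 5.0, "twist": 12},
    {"x": -0.6, "y": 5, "z": 7, "jaw": 5.0, "twist": 17},
    {"x": -0.6, "y": 7, "z": 7, "jaw": 5.0, "twist": 21},
    {"x": -0.6, "y": 9, "z": 7, "jaw": 5.0, "twist": 24.5},
    {"x": -0.6, "y": 11, "z": 7, "jaw": 5.0, "twist": 24.5},
    {"x": -0.6, "y": 11, "z": 7, "jaw": 5.0, "twist": 24.5},
    {"x": -0.6, "y": 11, "z": 7, "jaw": 5.0, "twist": 24.5}
  ]
}}

```text
clock: 7.12
eef_pos: [0.4976, -0.1348, 0.0923]
tool_rot: [-0.43, 0.563, 0.432, 0.558]
ft_force: [-0.1, 0.3, -0.9]
grip_width: 0.0584
```

```bash
python3 st.py; python3 look.py w9
```

```text
t 7.12 p [ 497.6 -134.8   92.3] jawang 75.09 toolx [-0.008 -0.001 -1.   ] tooly [-0.97  0.26  0.01] F [-0.1  0.3 -0.9] M [-0.03 -0.03 -0.06] w 58.4 j [-0.26  0.36 -0.15  1.08 -0.   -0.  ]
```

View pics/w9.png

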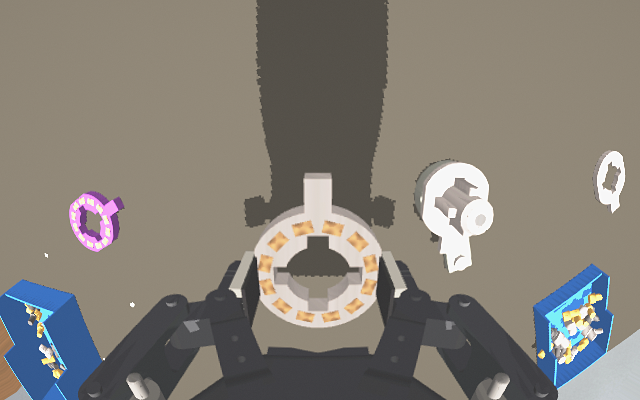

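Run:
```python
import cv2
p=cv2.imread("pics/w9.png"); cv2.imwrite("pics/w9c.png",cv2.resize(p[155:275,410:500],None,fx=5,fy=5,interpolation=cv2.INTER_CUBIC))
```

```text
(no output)
```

View pics/w9c.png

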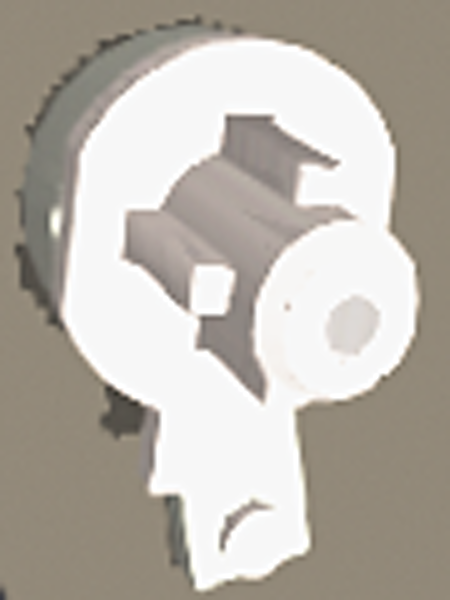

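Run:
```python
from h import *; import pickle
o,p,d=pickle.load(open("pics/w9.pkl","rb"))
w=lambda c,z:onplane("wrist",np.array(c,float)/5-.4+[410,155],z,o)
n=w([[353,325]],.071)[0]; print("nose",n)
s=w([[192,268],[235,268],[230,306],[194,315]],.056); print(s.round(4))
out=s[[0,3]].mean(0)-n; print("outer mid",np.hypot(*out),np.degrees(np.arctan2(out[1],out[0]))+90)
e=s[3]-s[0]; print(np.hypot(*e),np.degrees(np.arctan2(e[1],e[0])))
f=w([[160,210],[125,212],[122,260]],.028)-n; print(f,np.degrees(np.arctan2(f[:,1],f[:,0]))+90)
```

```text
nose [ 0.52328449 -0.0206736 ]
[[ 0.5144 -0.0398]
 [ 0.5163 -0.0328]
 [ 0.5222 -0.0343]
 [ 0.522  -0.0403]]
outer mid 0.02005117107177878 -14.70557367361529
0.007567148479198217 -4.02524607954947
[[-0.00783148 -0.01338618]
 [-0.00909292 -0.01959221]
 [-0.00095154 -0.021285  ]] [-30.32942948 -24.89643698  -2.5596915 ]
```

Emit:
{"op": "step_arm", "data": {
  "series": [
    {"x": 0.8, "y": 3.5, "z": 0, "jaw": 5.0, "twist": 0.2},
    {"x": 1.6, "y": 7, "z": 0, "jaw": 5.0, "twist": 0.2},
    {"x": 2.3, "y": 10, "z": 0, "jaw": 5.0, "twist": 0.2},
    {"x": 2.59, "y": 11.4, "z": 0, "jaw": 5.0, "twist": 0.2},
    {"x": 2.59, "y": 11.43, "z": -1, "jaw": 5.0, "twist": 0.2},
    {"x": 2.59, "y": 11.43, "z": -2, "jaw": 5.0, "twist": 0.2},
    {"x": 2.59, "y": 11.43, "z": -3, "jaw": 5.0, "twist": 0.2},
    {"x": 2.59, "y": 11.43, "z": -3, "jaw": 5.0, "twist": 0.2},
    {"x": 2.59, "y": 11.43, "z": -3, "jaw": 5.0, "twist": 0.2}
  ]
}}

```text
clock: 7.92
eef_pos: [0.5223, -0.0226, 0.061]
tool_rot: [-0.429, 0.564, 0.433, 0.557]
ft_force: [-0.2, 0.5, -1.7]
grip_width: 0.0581
```

```bash
python3 st.py; python3 look.py w10 200 150 440 350; python3 held.py w10 0.0396
```

```text
t 7.92 p [522.3 -22.6  61. ] jawang 75.1 toolx [-0.011 -0.002 -1.   ] tooly [-0.97  0.26  0.01] F [-0.2  0.5 -1.7] M [-0.02 -0.02 -0.02] w 58.1 j [-0.04  0.4  -0.17  1.01 -0.    0.22]
scale 3
top above TCP mm 38.57770734328776
circle (tool y,z mm), r [ 0.48  0.08 33.35] 211
tab side 1 5.83 slope deg -0.71
tab side -1 -5.9 slope deg -8.02
tab end y 48.559273562013146
```

View pics/w10c.png

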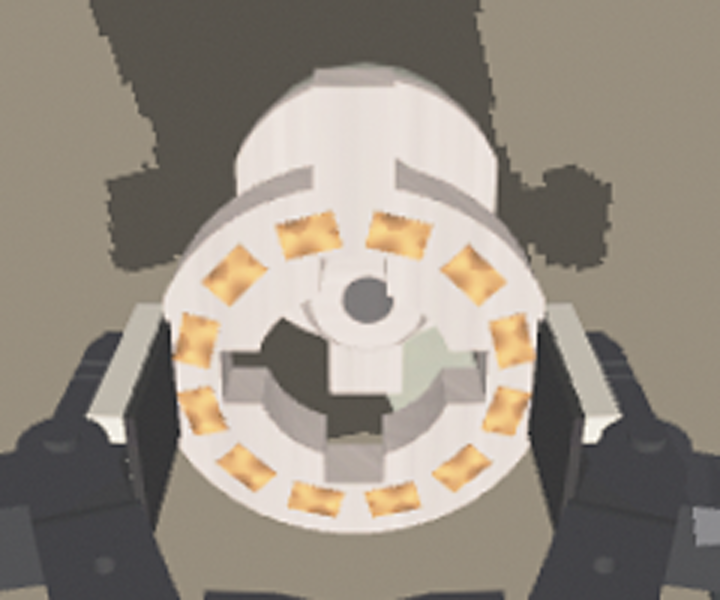

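```bash
python3 st.py
python3 - <<'E'
from h import *; import pickle
o,p,d=pickle.load(open("pics/w10.pkl","rb"))
w=lambda c,z:onplane("wrist",np.array(c,float)/3-.33+[200,150],z,o)
n=w([[368,300]],.071)[0]; print("nose",n)
a=w([[330,394],[403,394]],.028);m=a.mean(0)-n;print(a,np.hypot(*m),np.degrees(np.arctan2(m[1],m[0])),np.hypot(*(a[1]-a[0])))
# flats of fitted plate edges
b=w([[236,165],[238,205]],.028);c=w([[497,160],[494,205]],.028);print(np.degrees(np.arctan2(*(b[1]-b[0])[::-1])),np.degrees(np.arctan2(*(c[1]-c[0])[::-1])),(b.mean(0)+c.mean(0))/2,np.hypot(*(b.mean(0)-c.mean(0))))
E
```

```text
t 7.97 p [523.1 -22.5  61.8] jawang 75.12 toolx [-0.009 -0.002 -1.   ] tooly [-0.97  0.26  0.01] F [-0.5 -0.7 -2. ] M [-0.02  0.02  0.01] w 58.4 j [-0.04  0.4  -0.16  1.01 -0.    0.22]
nose [ 0.52350957 -0.02008043]
[[ 0.56784242 -0.041101  ]
 [ 0.57258061 -0.02327489]] 0.04824586422793364 -14.534005057404007 0.018445074824615493
-14.516956448909824 -15.742360254016507 [ 0.5156743  -0.01802157] 0.059504678765759086
```

Emit:
{"op": "step_arm", "data": {
  "series": [
    {"x": 0.07, "y": 0.23, "z": 0, "jaw": 5.0, "twist": 0.35},
    {"x": 0.07, "y": 0.23, "z": -0.5, "jaw": 5.0, "twist": 0.35},
    {"x": 0.07, "y": 0.23, "z": -1, "jaw": 5.0, "twist": 0.35},
    {"x": 0.07, "y": 0.23, "z": -1, "jaw": 5.0, "twist": 0.35},
    {"x": 0.07, "y": 0.23, "z": -1, "jaw": 5.0, "twist": 0.35}
  ]
}}

```text
clock: 8.38
eef_pos: [0.5233, -0.0202, 0.0514]
tool_rot: [-0.431, 0.562, 0.434, 0.556]
ft_force: [-0.6, 1.3, -0.9]
grip_width: 0.0586
```

```bash
python3 st.py; python3 look.py w11 200 150 440 350
```

```text
t 8.38 p [523.3 -20.2  51.4] jawang 75.46 toolx [-0.01  -0.002 -1.   ] tooly [-0.97  0.25  0.01] F [-0.6  1.3 -0.9] M [ 0.02 -0.02  0.03] w 58.6 j [-0.04  0.41 -0.18  0.99 -0.    0.22]
scale 3
```

View pics/w11c.png

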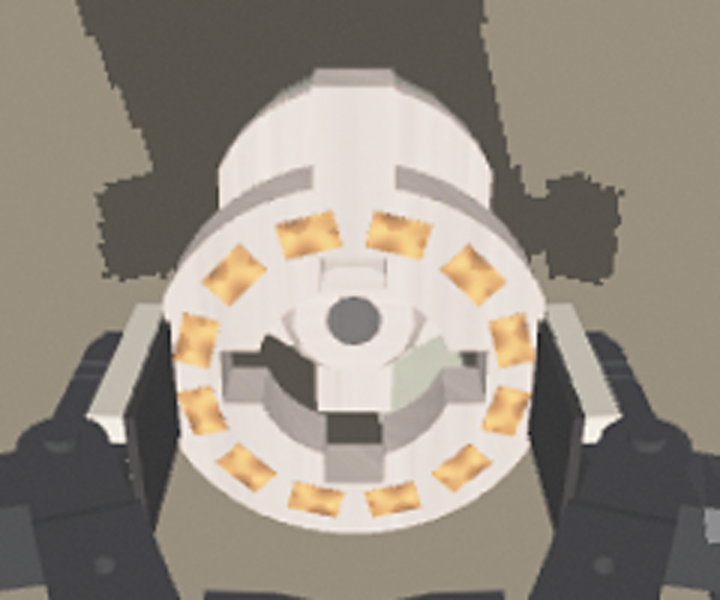

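Emit:
{"op": "step_arm", "data": {
  "series": [
    {"x": 0.05, "y": 0, "z": -0.5, "jaw": 5.0, "twist": 0},
    {"x": 0.05, "y": 0, "z": -1, "jaw": 5.0, "twist": 0},
    {"x": 0.05, "y": 0, "z": -1.4, "jaw": 5.0, "twist": 0},
    {"x": 0.05, "y": 0, "z": -1.7, "jaw": 5.0, "twist": 0},
    {"x": 0.05, "y": 0, "z": -1.7, "jaw": 5.0, "twist": 0},
    {"x": 0.05, "y": 0, "z": -1.7, "jaw": 5.0, "twist": 0}
  ]
}}

```text
clock: 8.93
eef_pos: [0.5238, -0.0201, 0.0342]
tool_rot: [-0.431, 0.562, 0.434, 0.556]
ft_force: [0.2, 0.6, -0.7]
grip_width: 0.0584
```

```bash
python3 st.py; python3 look.py w12 200 150 440 350
```

```text
t 8.93 p [523.8 -20.1  34.2] jawang 75.47 toolx [-0.01  -0.002 -1.   ] tooly [-0.97  0.25  0.01] F [ 0.2  0.6 -0.7] M [0.   0.03 0.  ] w 58.4 j [-0.04  0.43 -0.2   0.95 -0.    0.22]
scale 3
```

View pics/w12c.png

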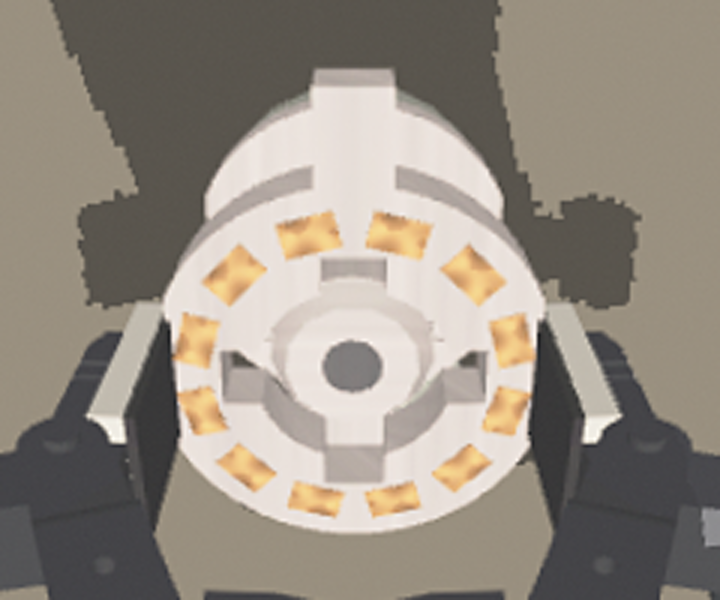

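Emit:
{"op": "step_arm", "data": {
  "series": [
    {"x": -0.02, "y": 0, "z": -0.2, "jaw": 5.0, "twist": 0},
    {"x": -0.02, "y": 0, "z": -0.4, "jaw": 5.0, "twist": 0},
    {"x": -0.02, "y": 0, "z": -0.55, "jaw": 5.0, "twist": 0},
    {"x": -0.02, "y": 0, "z": -0.55, "jaw": 5.0, "twist": 0}
  ]
}}

```text
clock: 9.32
eef_pos: [0.5236, -0.0201, 0.0287]
tool_rot: [-0.431, 0.562, 0.435, 0.556]
ft_force: [0.4, 0.4, -1.7]
grip_width: 0.0586
```

Emit:
{"op": "step_arm", "data": {
  "series": [
    {"x": 0, "y": 0, "z": -0.15, "jaw": 5.0, "twist": 0},
    {"x": 0, "y": 0, "z": -0.25, "jaw": 5.0, "twist": 0},
    {"x": 0, "y": 0, "z": -0.25, "jaw": 5.0, "twist": 0}
  ]
}}

```text
clock: 9.57
eef_pos: [0.5233, -0.0201, 0.0259]
tool_rot: [-0.431, 0.563, 0.435, 0.556]
ft_force: [0.2, 0.3, -2.2]
grip_width: 0.0582
```

```bash
python3 st.py; python3 look.py w13 200 150 440 350
```

```text
t 9.57 p [523.3 -20.1  25.9] jawang 75.47 toolx [-0.011 -0.002 -1.   ] tooly [-0.97  0.25  0.01] F [ 0.2  0.3 -2.2] M [ 0.02 -0.03 -0.03] w 58.2 j [-0.04  0.44 -0.21  0.93 -0.    0.22]
scale 3
```

View pics/w13c.png

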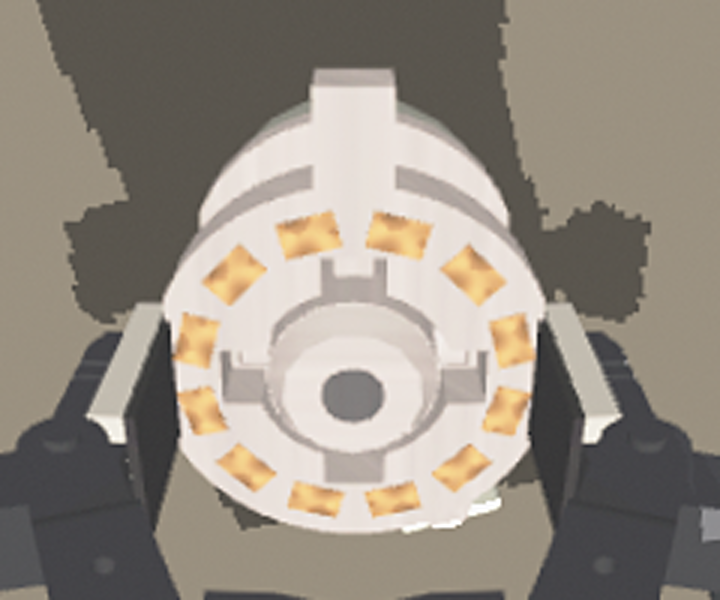

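Emit:
{"op": "step_arm", "data": {
  "series": [
    {"x": 0.02, "y": 0, "z": -0.2, "jaw": 5.0, "twist": 0},
    {"x": 0.02, "y": 0, "z": -0.4, "jaw": 5.0, "twist": 0},
    {"x": 0.02, "y": 0, "z": -0.4, "jaw": 5.0, "twist": 0}
  ]
}}

```text
clock: 9.87
eef_pos: [0.5233, -0.0201, 0.0215]
tool_rot: [-0.431, 0.563, 0.435, 0.556]
ft_force: [-0.6, 0.0, -2.0]
grip_width: 0.0584
```

Emit:
{"op": "step_arm", "data": {
  "series": [
    {"x": 0.02, "y": 0, "z": -0.2, "jaw": 5.0, "twist": 0},
    {"x": 0.02, "y": 0, "z": -0.4, "jaw": 5.0, "twist": 0},
    {"x": 0.02, "y": 0, "z": -0.4, "jaw": 5.0, "twist": 0}
  ]
}}

```text
clock: 10.12
eef_pos: [0.5231, -0.0201, 0.017]
tool_rot: [-0.431, 0.563, 0.435, 0.555]
ft_force: [0.2, -0.4, -1.2]
grip_width: 0.0581
```

Emit:
{"op": "step_arm", "data": {
  "series": [
    {"x": 0.02, "y": 0, "z": -0.2, "jaw": 5.0, "twist": 0},
    {"x": 0.02, "y": 0, "z": -0.4, "jaw": 5.0, "twist": 0},
    {"x": 0.02, "y": 0, "z": -0.4, "jaw": 5.0, "twist": 0}
  ]
}}

```text
clock: 10.37
eef_pos: [0.5229, -0.0201, 0.0125]
tool_rot: [-0.43, 0.563, 0.435, 0.555]
ft_force: [0.6, 0.4, -2.1]
grip_width: 0.0584
```

Sliding freely; continue down, x nudged back.

Emit:
{"op": "step_arm", "data": {
  "series": [
    {"x": 0.06, "y": 0, "z": -0.2, "jaw": 5.0, "twist": 0},
    {"x": 0.06, "y": 0, "z": -0.4, "jaw": 5.0, "twist": 0},
    {"x": 0.06, "y": 0, "z": -0.4, "jaw": 5.0, "twist": 0}
  ]
}}

```text
clock: 10.62
eef_pos: [0.5232, -0.02, 0.008]
tool_rot: [-0.43, 0.563, 0.435, 0.555]
ft_force: [-0.8, 0.2, -1.6]
grip_width: 0.0587
```

Emit:
{"op": "step_arm", "data": {
  "series": [
    {"x": 0.04, "y": 0, "z": -0.2, "jaw": 5.0, "twist": 0},
    {"x": 0.04, "y": 0, "z": -0.3, "jaw": 5.0, "twist": 0},
    {"x": 0.04, "y": 0, "z": -0.3, "jaw": 5.0, "twist": 0}
  ]
}}

```text
clock: 10.87
eef_pos: [0.5234, -0.0201, 0.0047]
tool_rot: [-0.43, 0.564, 0.435, 0.555]
ft_force: [0.7, -0.6, -1.5]
grip_width: 0.0582
```

```bash
python3 st.py; python3 look.py w14 200 150 440 350;python3 held.py w14 0.0396
```

```text
t 10.87 p [523.4 -20.1   4.7] jawang 75.47 toolx [-0.014 -0.001 -1.   ] tooly [-0.97  0.25  0.01] F [ 0.7 -0.6 -1.5] M [0.04 0.01 0.02] w 58.2 j [-0.04  0.47 -0.22  0.89 -0.    0.22]
scale 3
top above TCP mm 38.60317988115894
circle (tool y,z mm), r [ 0.68  0.11 33.16] 230
tab side 1 5.83 slope deg -0.7
tab side -1 -5.9 slope deg -8.02
tab end y 48.99309516496154
```

View pics/w14c.png

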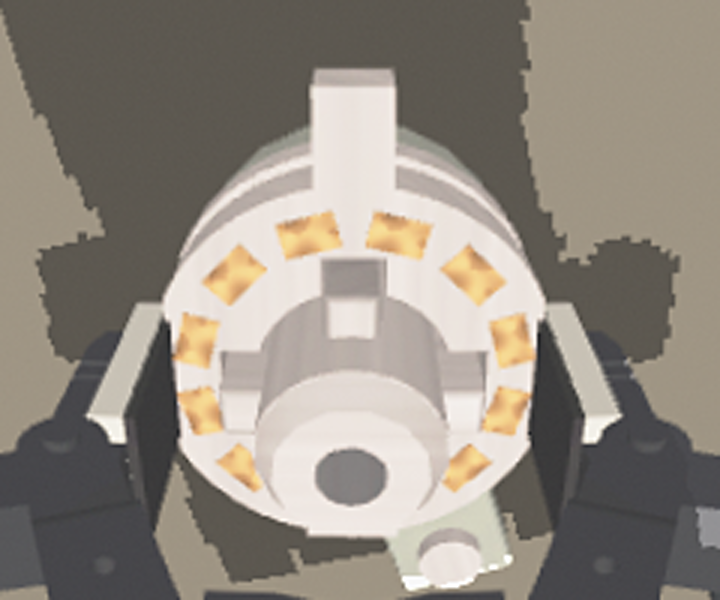

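Emit:
{"op": "step_arm", "data": {
  "series": [
    {"x": 0.02, "y": 0, "z": -0.15, "jaw": 5.0, "twist": 0},
    {"x": 0.02, "y": 0, "z": -0.2, "jaw": 5.0, "twist": 0},
    {"x": 0.02, "y": 0, "z": -0.2, "jaw": 5.0, "twist": 0}
  ]
}}

```text
clock: 11.17
eef_pos: [0.5235, -0.0201, 0.0027]
tool_rot: [-0.43, 0.564, 0.435, 0.555]
ft_force: [0.8, 0.2, -1.4]
grip_width: 0.0583
```

Emit:
{"op": "step_arm", "data": {
  "series": [
    {"x": 0.02, "y": 0, "z": -0.1, "jaw": 5.0, "twist": 0},
    {"x": 0.02, "y": 0, "z": -0.1, "jaw": 5.0, "twist": 0}
  ]
}}

```text
clock: 11.33
eef_pos: [0.5237, -0.02, 0.0016]
tool_rot: [-0.43, 0.564, 0.435, 0.555]
ft_force: [-0.3, 0.8, -1.9]
grip_width: 0.0583
```

Emit:
{"op": "step_arm", "data": {
  "series": [
    {"x": 0.0, "y": 0, "z": -0.1, "jaw": 5.0, "twist": 0},
    {"x": 0.0, "y": 0, "z": -0.1, "jaw": 5.0, "twist": 0}
  ]
}}

```text
clock: 11.5
eef_pos: [0.5238, -0.0201, 0.0005]
tool_rot: [-0.43, 0.564, 0.435, 0.555]
ft_force: [0.1, 0.5, -1.5]
grip_width: 0.0582
```

Emit:
{"op": "step_arm", "data": {
  "series": [
    {"x": -0.03, "y": 0, "z": -0.08, "jaw": 5.0, "twist": 0},
    {"x": -0.03, "y": 0, "z": -0.08, "jaw": 5.0, "twist": 0}
  ]
}}

```text
clock: 11.67
eef_pos: [0.5238, -0.02, 0.0004]
tool_rot: [-0.43, 0.563, 0.435, 0.555]
ft_force: [-1.4, -0.3, 3.6]
grip_width: 0.0585
```

Emit:
{"op": "step_arm", "data": {
  "series": [
    {"x": 0, "y": 0, "z": -0.08, "jaw": 5.0, "twist": 0},
    {"x": 0, "y": 0, "z": -0.08, "jaw": 5.0, "twist": 0}
  ]
}}

```text
clock: 11.83
eef_pos: [0.5239, -0.02, 0.0004]
tool_rot: [-0.43, 0.563, 0.435, 0.555]
ft_force: [-2.5, 0.2, 5.6]
grip_width: 0.0579
```

Emit:
{"op": "step_arm", "data": {
  "series": [
    {"x": 0, "y": 0, "z": 0.03, "jaw": 5.0, "twist": 0},
    {"x": 0, "y": 0, "z": 0.03, "jaw": 6.2, "twist": 0},
    {"x": 0, "y": 0, "z": 0.03, "jaw": 7, "twist": 0},
    {"x": 0, "y": 0, "z": 0.03, "jaw": 7.5, "twist": 0},
    {"x": 0, "y": 0, "z": 0.03, "jaw": 8, "twist": 0},
    {"x": 0, "y": 0, "z": 0.03, "jaw": 8, "twist": 0}
  ]
}}

```text
clock: 12.33
eef_pos: [0.5238, -0.0201, 0.0005]
tool_rot: [-0.43, 0.563, 0.435, 0.555]
ft_force: [-0.1, -0.1, -0.1]
grip_width: 0.0798
```

```bash
python3 st.py; python3 look.py w15 200 150 440 350
```

```text
t 12.33 p [ 5.238e+02 -2.010e+01  5.000e-01] jawang 75.47 toolx [-0.013 -0.001 -1.   ] tooly [-0.97  0.25  0.01] F [-0.1 -0.1 -0.1] M [ 0.  0. -0.] w 79.8 j [-0.04  0.48 -0.23  0.88 -0.    0.22]
scale 3
```

View pics/w15c.png

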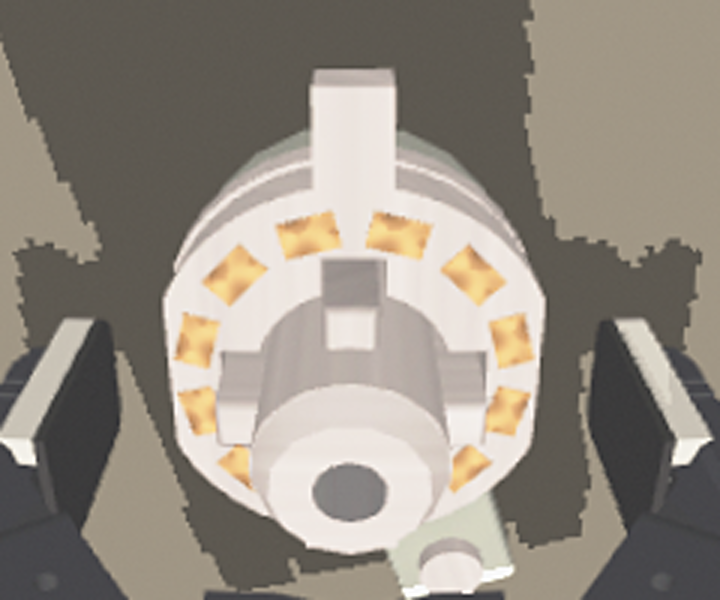

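```bash
python3 - <<'E'
from cloud import *
o,p,d,X,L=cloud("w15")
# fit plane to disc top
c=np.array([.5233,-.0200]); r=np.hypot(X[...,0]-c[0],X[...,1]-c[1])
m=(r<.031)&(r>.0225)&(np.abs(X[...,2]-.04)<.006)
Q=X[m]; A=np.c_[Q[:,:2]-c,np.ones(len(Q))]; s=np.linalg.lstsq(A,Q[:,2],rcond=None)[0]; print(len(Q),s)
for u,v in [(100,0)]:pass
# fitted plate / strip
col=[(int(200+a/3),int(150+b/3)) for a,b in [(250,160),(250,165),(240,170),(240,160),(240,150),(450,155),(460,165)]]
for u,v in col: print((u,v),(X[v,u]*1000).round(1),p[v,u])
E
python3 held.py w15 0.0396
python3 - <<'E'
from h import *
p,d=bot.camera("scene"); cv2.imwrite("pics/s5.png",cv2.resize(p[150:250,280:400,::-1],None,fx=6,fy=6,interpolation=cv2.INTER_CUBIC))
E
```

```text
4014 [ 0.00130161 -0.00119803  0.03915527]
(283, 203) [496.2 -33.5  -1.1] [128 126 116]
(283, 205) [495.3 -32.4   6. ] [149 152 140]
(280, 206) [496.6 -35.    2.1] [133 134 122]
(280, 203) [495.8 -35.2  -1.1] [93 88 81]
(280, 200) [494.  -34.6  -0.9] [94 90 82]
(350, 201) [504.6   4.2  -1. ] [114 109 101]
(353, 205) [5.07e+02 5.30e+00 3.00e-01] [132 131 122]
top above TCP mm 38.3573086002375
circle (tool y,z mm), r [ 0.69  0.16 33.12] 201
tab side 1 5.83 slope deg -0.7
tab side -1 -5.98 slope deg -7.37
tab end y 48.500831191188006
```

View pics/s5.png

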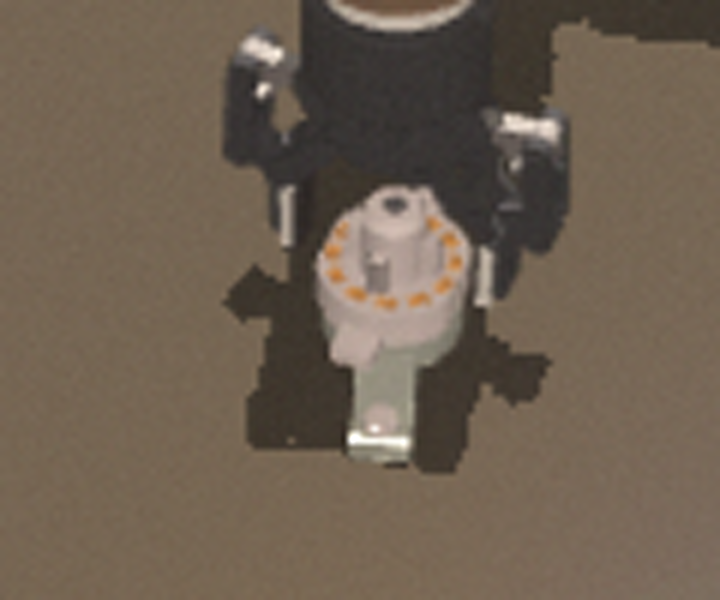

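Emit:
{"op": "step_arm", "data": {
  "series": [
    {"x": 0, "y": 0, "z": 2, "jaw": 8.2, "twist": 0},
    {"x": 0, "y": 0, "z": 5, "jaw": 8.2, "twist": 0},
    {"x": 0, "y": 0, "z": 8, "jaw": 8.5, "twist": 0},
    {"x": 0.5, "y": 3, "z": 11, "jaw": 8.5, "twist": 5},
    {"x": 1, "y": 6, "z": 11, "jaw": 8.5, "twist": 10},
    {"x": 2, "y": 10, "z": 11, "jaw": 8.5, "twist": 15},
    {"x": 2.5, "y": 14, "z": 11, "jaw": 8.5, "twist": 20},
    {"x": 3, "y": 18, "z": 11, "jaw": 8.5, "twist": 26},
    {"x": 3.7, "y": 22, "z": 10, "jaw": 8.5, "twist": 32},
    {"x": 3.7, "y": 23.7, "z": 9, "jaw": 8.5, "twist": 32}
  ]
}}

```text
clock: 13.27
eef_pos: [0.5624, 0.2224, 0.0912]
tool_rot: [-0.571, 0.419, 0.573, 0.413]
ft_force: [-0.8, -0.4, -0.2]
grip_width: 0.0849
```

Emit:
{"op": "step_arm", "data": {
  "series": [
    {"x": 0, "y": 0.5, "z": -1, "jaw": 8.5, "twist": 0},
    {"x": 0, "y": 0.5, "z": -1, "jaw": 8.5, "twist": 0},
    {"x": 0, "y": 0.5, "z": -1, "jaw": 8.5, "twist": 0}
  ]
}}

```text
clock: 13.52
eef_pos: [0.5613, 0.2265, 0.0801]
tool_rot: [-0.57, 0.42, 0.573, 0.412]
ft_force: [-0.2, -0.3, -0.6]
grip_width: 0.0852
```

```bash
python3 st.py; python3 look.py w16
```

```text
t 13.52 p [561.3 226.5  80.1] jawang 107.91 toolx [-0.009 -0.007 -1.   ] tooly [-0.95 -0.31  0.01] F [-0.2 -0.3 -0.6] M [-0.02  0.06 -0.01] w 85.2 j [ 0.39  0.53  0.1   1.15 -0.    0.07]
```

View pics/w16.png

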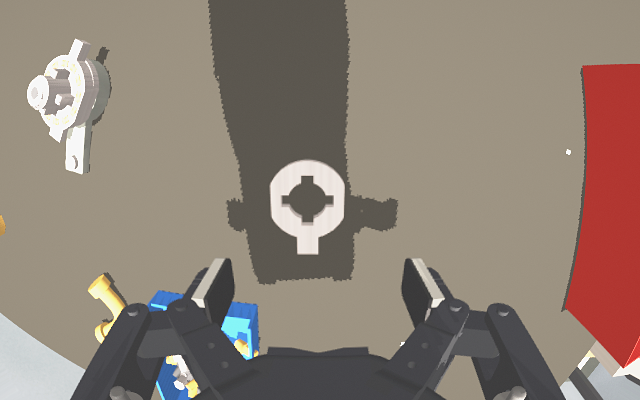

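Run:
```python
from h import *; import pickle
o,p,d=pickle.load(open("pics/w16.pkl","rb"))
for thr in(165,180,195):
    C,H=contour(p,(308,205),56,thr); P=onplane("wrist",C,.008,o); c,r,a,m=rimfit(P)
    print(thr,c,r,np.degrees(a),m,[onplane("wrist",h,.008,o).mean(0) for h in H])
    U=(P-c)@np.array([[np.cos(a),-np.sin(a)],[np.sin(a),np.cos(a)]])
    for s in(1,-1):
        q=U[(U[:,0]>.037)&(U[:,0]<.046)&(s*U[:,1]>0)]; print(s,q[:,1].mean(),np.degrees(np.polyfit(q[:,0],q[:,1],1)[0]))
```

```text
165 [0.56126692 0.21664152] 0.03275598586368704 17.64782930192966 0.04887234600193709 [array([0.56055188, 0.21642031])]
1 0.008884744469421925 0.24634848580914792
-1 -0.008929703465015022 -1.2596058762133788
180 [0.56130852 0.21664068] 0.03257846841207272 17.549914375854215 0.0485948997719646 [array([0.56078267, 0.21658034])]
1 0.008754756015826225 0.32613128212413156
-1 -0.008686528927509365 0.4235449549627969
195 [0.561343   0.21664271] 0.03237184624141805 17.524303184235432 0.048322717148375716 [array([0.56101874, 0.21649951])]
1 0.008567446227237896 0.3336084563965936
-1 -0.008489485425788092 0.9209175873851038
```

Emit:
{"op": "step_arm", "data": {
  "series": [
    {"x": 0, "y": -0.5, "z": -2, "jaw": 8.0, "twist": -0.3},
    {"x": 0, "y": -1, "z": -4, "jaw": 7.5, "twist": -0.3},
    {"x": 0, "y": -1, "z": -6, "jaw": 7.2, "twist": -0.3},
    {"x": 0, "y": -1, "z": -8, "jaw": 7.2, "twist": -0.3},
    {"x": 0, "y": -1, "z": -9, "jaw": 7.2, "twist": -0.3},
    {"x": 0, "y": -1, "z": -9, "jaw": 7.2, "twist": -0.3},
    {"x": 0, "y": -1, "z": -9, "jaw": 7.2, "twist": -0.3}
  ]
}}

```text
clock: 14.15
eef_pos: [0.5622, 0.2148, -0.0086]
tool_rot: [-0.569, 0.422, 0.571, 0.415]
ft_force: [0.3, -0.2, 1.2]
grip_width: 0.072
```

```bash
python3 st.py; python3 look.py w17 160 130 480 330
```

```text
t 14.15 p [562.2 214.8  -8.6] jawang 107.43 toolx [-0.008 -0.006 -1.   ] tooly [-0.95 -0.3   0.01] F [ 0.3 -0.2  1.2] M [-0.03 -0.04 -0.  ] w 72.0 j [ 0.37  0.61 -0.01  0.96 -0.    0.06]
scale 2
```

View pics/w17c.png

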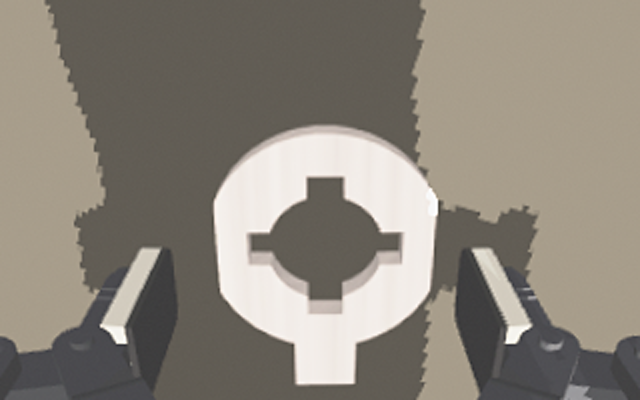

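Emit:
{"op": "step_arm", "data": {
  "series": [
    {"x": -0.1, "y": 0.18, "z": -0.6, "jaw": 7.0, "twist": 0},
    {"x": -0.1, "y": 0.18, "z": -1.2, "jaw": 6.6, "twist": 0},
    {"x": -0.1, "y": 0.18, "z": -1.7, "jaw": 6.5, "twist": 0},
    {"x": -0.1, "y": 0.18, "z": -1.9, "jaw": 6.5, "twist": 0},
    {"x": -0.1, "y": 0.18, "z": -1.9, "jaw": 6.5, "twist": 0},
    {"x": -0.1, "y": 0.18, "z": -1.9, "jaw": 6.5, "twist": 0}
  ]
}}

```text
clock: 14.7
eef_pos: [0.5618, 0.2173, -0.0271]
tool_rot: [-0.569, 0.421, 0.571, 0.415]
ft_force: [0.1, 0.4, 0.6]
grip_width: 0.0652
```

```bash
python3 st.py; python3 look.py w18 160 130 480 330
```

```text
t 14.7 p [561.8 217.3 -27.1] jawang 107.47 toolx [-0.007 -0.006 -1.   ] tooly [-0.95 -0.3   0.01] F [0.1 0.4 0.6] M [ 0.01 -0.01  0.02] w 65.2 j [ 0.37  0.64 -0.03  0.92 -0.    0.07]
scale 2
```

View pics/w18c.png

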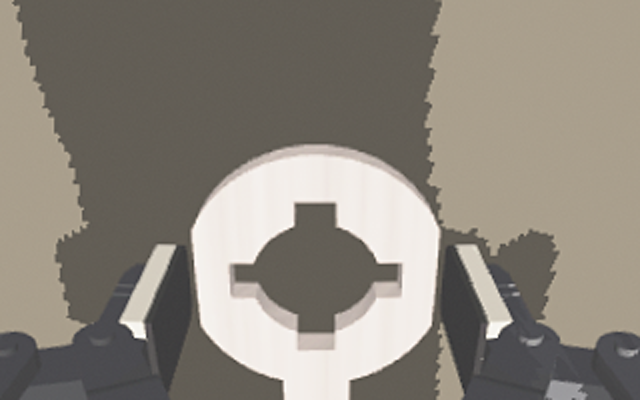

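Emit:
{"op": "step_arm", "data": {
  "series": [
    {"x": 0, "y": 0, "z": -0.1, "jaw": 6.5, "twist": 0},
    {"x": 0, "y": 0, "z": -0.1, "jaw": 6.1, "twist": 0},
    {"x": 0, "y": 0, "z": -0.1, "jaw": 5.7, "twist": 0},
    {"x": 0, "y": 0, "z": -0.1, "jaw": 5.0, "twist": 0},
    {"x": 0, "y": 0, "z": -0.1, "jaw": 5.0, "twist": 0},
    {"x": 0, "y": 0, "z": -0.1, "jaw": 5.0, "twist": 0}
  ]
}}

```text
clock: 15.25
eef_pos: [0.5622, 0.2175, -0.0272]
tool_rot: [-0.57, 0.421, 0.571, 0.416]
ft_force: [-2.1, -1.4, 5.0]
grip_width: 0.0576
```

```bash
python3 st.py
```

```text
t 15.25 p [562.2 217.5 -27.2] jawang 107.47 toolx [-0.006 -0.005 -1.   ] tooly [-0.95 -0.3   0.01] F [-2.1 -1.4  5. ] M [-0.04  0.38  0.04] w 57.6 j [ 0.37  0.64 -0.03  0.91 -0.    0.07]
```

Emit:
{"op": "step_arm", "data": {
  "series": [
    {"x": 0, "y": 0, "z": 0.5, "jaw": 5.0, "twist": 0},
    {"x": 0, "y": 0, "z": 2, "jaw": 5.0, "twist": 0},
    {"x": 0, "y": 0, "z": 4, "jaw": 5.0, "twist": 0},
    {"x": 0, "y": 0, "z": 7, "jaw": 5.0, "twist": -5},
    {"x": 0, "y": -2, "z": 10, "jaw": 5.0, "twist": -10},
    {"x": -1, "y": -4, "z": 12, "jaw": 5.0, "twist": -16},
    {"x": -1.5, "y": -7, "z": 12, "jaw": 5.0, "twist": -22},
    {"x": -2, "y": -10, "z": 12, "jaw": 5.0, "twist": -28},
    {"x": -3, "y": -13, "z": 12, "jaw": 5.0, "twist": -32},
    {"x": -3, "y": -13, "z": 12, "jaw": 5.0, "twist": -32}
  ]
}}

```text
clock: 16.08
eef_pos: [0.5296, 0.0825, 0.0924]
tool_rot: [-0.43, 0.565, 0.432, 0.557]
ft_force: [-0.7, 0.2, -2.2]
grip_width: 0.0578
```

```bash
python3 st.py; python3 look.py w19; python3 held.py w19 0.0352
python3 - <<'E'
import cv2
p=cv2.imread("pics/w19.png"); cv2.imwrite("pics/w19.png",p)
E
```

```text
t 16.08 p [529.6  82.5  92.4] jawang 75.05 toolx [-0.011 -0.005 -1.   ] tooly [-0.97  0.26  0.01] F [-0.7  0.2 -2.2] M [0.01 0.04 0.  ] w 57.8 j [ 0.16  0.4  -0.08  1.1  -0.    0.42]
top above TCP mm 34.12399917809214
circle (tool y,z mm), r [ 1.1   0.06 33.35] 203Traceback (most recent call last):
  File "held.py", line 27, in <module>
    k=t[s*(t[:,1]-c[1])>0]; f=np.polyfit(k[:,0],k[:,1],1); print("tab side",s,(k[:,1].mean()*1000).round(2),"slope deg",np.degrees(f[0]).round(2))
                              ~~~~~~~~~~^^^^^^^^^^^^^^^^^
    raise TypeError("expected non-empty vector for x")
TypeError: expected non-empty vector for x
```

View pics/w19.png

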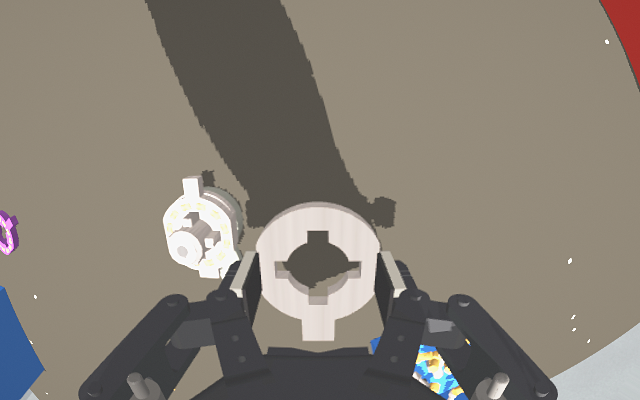

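Emit:
{"op": "step_arm", "data": {
  "series": [
    {"x": -0.2, "y": -3.5, "z": 0, "jaw": 5.0, "twist": 0.4},
    {"x": -0.4, "y": -7, "z": 0, "jaw": 5.0, "twist": 0.4},
    {"x": -0.52, "y": -10, "z": 0, "jaw": 5.0, "twist": 0.4},
    {"x": -0.52, "y": -10.29, "z": 0, "jaw": 5.0, "twist": 0.4},
    {"x": -0.52, "y": -10.29, "z": -1, "jaw": 5.0, "twist": 0.4},
    {"x": -0.52, "y": -10.29, "z": -2, "jaw": 5.0, "twist": 0.4},
    {"x": -0.52, "y": -10.29, "z": -3, "jaw": 5.0, "twist": 0.4},
    {"x": -0.52, "y": -10.29, "z": -3.4, "jaw": 5.0, "twist": 0.4},
    {"x": -0.52, "y": -10.29, "z": -3.4, "jaw": 5.0, "twist": 0.4},
    {"x": -0.52, "y": -10.29, "z": -3.4, "jaw": 5.0, "twist": 0.4}
  ]
}}

```text
clock: 16.97
eef_pos: [0.5251, -0.0171, 0.0578]
tool_rot: [-0.432, 0.562, 0.436, 0.555]
ft_force: [-0.0, -0.0, -1.1]
grip_width: 0.0577
```

```bash
python3 st.py; python3 look.py w20 200 150 440 350
```

```text
t 16.97 p [525.1 -17.1  57.8] jawang 75.73 toolx [-0.011 -0.002 -1.   ] tooly [-0.97  0.25  0.01] F [-0.  -0.  -1.1] M [ 0.04 -0.04 -0.05] w 57.7 j [-0.03  0.41 -0.16  1.01 -0.    0.22]
scale 3
```

View pics/w20c.png

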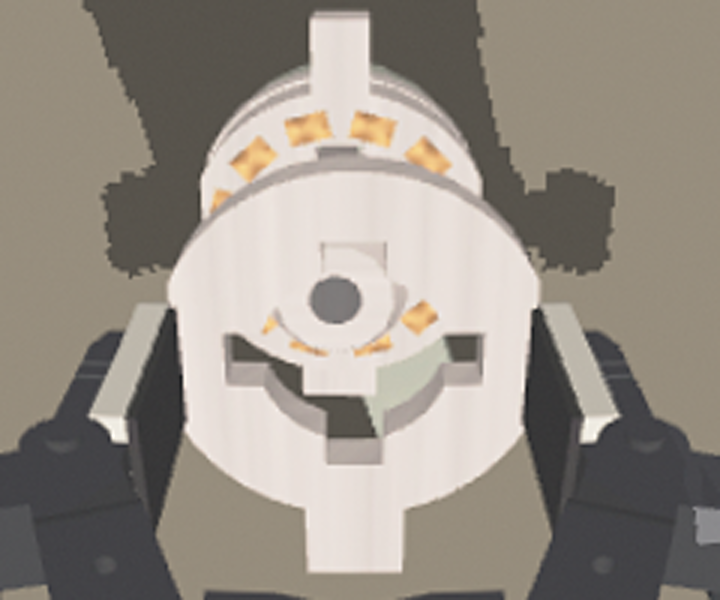

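Run:
```python
from h import *; import pickle
o,p,d=pickle.load(open("pics/w20.pkl","rb"))
w=lambda c,z:onplane("wrist",np.array(c,float)/3-.33+[200,150],z,o)
n=w([[336,300]],.071)[0]; print("nose",n)
def ang(v): return np.degrees(np.arctan2(v[1],v[0]))
for nm,c,z in [("fit",[[303,394],[377,394]],.028),("disc",[[311,13],[369,13]],.040)]:
    a=w(c,z);m=a.mean(0)-n;print(nm,ang(m),np.hypot(*m),np.hypot(*(a[1]-a[0])))
zt=o["eef_pos"][2]+.0352
# separator notches/tab at top plane
a=w([[309,572],[402,572]],zt); l=w([[225,334],[225,360]],zt).mean(0); r=w([[484,334],[483,360]],zt).mean(0)
t=w([[321,243],[386,243]],zt).mean(0); b=w([[327,463],[381,463]],zt).mean(0)
print("sep tab end",a.mean(0),"lr",l,r,(l+r)/2,ang(l-r),"tb",t,b,(t+b)/2,ang(b-t)); 
c=(l+r+t+b)/4; print("c",c,ang(a.mean(0)-c),np.hypot(*(a.mean(0)-c)),np.hypot(*(l-r)),np.hypot(*(t-b)), "TCP-c",o["eef_pos"][:2]-c)
```

```text
nose [ 0.52334431 -0.01994163]
fit -14.740929827800768 0.04781341840437208 0.01840678814239879
disc 165.30276616303178 0.048260493260074575 0.011666029236343339
sep tab end [ 0.57052326 -0.02810763] lr [ 0.51698588 -0.03655513] [0.52729454 0.00443662] [ 0.52214021 -0.01605926] -104.1160996732447 tb [ 0.50402032 -0.011552  ] [ 0.54472595 -0.02183337] [ 0.52437313 -0.01669269] -14.175203731118769
c [ 0.52325667 -0.01637597] -13.939244128606868 0.048700739654476015 0.04226809049028429 0.04198398528600338 TCP-c [ 0.00185905 -0.00070926]
```

Emit:
{"op": "step_arm", "data": {
  "series": [
    {"x": -0.08, "y": -0.32, "z": 0, "jaw": 5.0, "twist": -0.4},
    {"x": -0.08, "y": -0.32, "z": 0, "jaw": 5.0, "twist": -0.4},
    {"x": -0.08, "y": -0.32, "z": -0.6, "jaw": 5.0, "twist": -0.4},
    {"x": -0.08, "y": -0.32, "z": -0.9, "jaw": 5.0, "twist": -0.4},
    {"x": -0.08, "y": -0.32, "z": -0.9, "jaw": 5.0, "twist": -0.4}
  ]
}}

```text
clock: 17.43
eef_pos: [0.5241, -0.0205, 0.0485]
tool_rot: [-0.43, 0.563, 0.434, 0.556]
ft_force: [-0.4, -0.5, -2.1]
grip_width: 0.0579
```

```bash
python3 st.py; python3 look.py w21 200 150 440 350
```

```text
t 17.43 p [524.1 -20.5  48.5] jawang 75.3 toolx [-0.011 -0.002 -1.   ] tooly [-0.97  0.25  0.01] F [-0.4 -0.5 -2.1] M [-0.01  0.02  0.01] w 57.9 j [-0.04  0.42 -0.18  0.99 -0.    0.22]
scale 3
```

View pics/w21c.png

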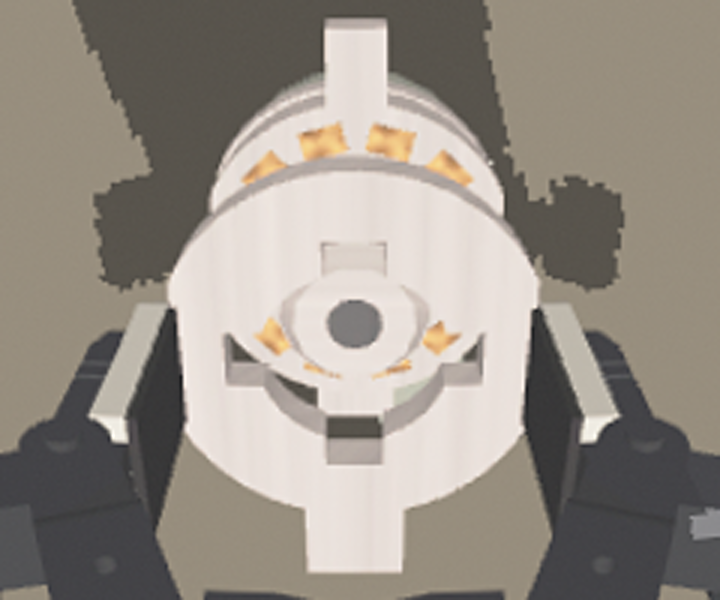

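Emit:
{"op": "step_arm", "data": {
  "series": [
    {"x": 0.05, "y": 0.02, "z": -0.5, "jaw": 5.0, "twist": 0},
    {"x": 0.05, "y": 0.02, "z": -1, "jaw": 5.0, "twist": 0},
    {"x": 0.05, "y": 0.02, "z": -1.4, "jaw": 5.0, "twist": 0},
    {"x": 0.05, "y": 0.02, "z": -1.6, "jaw": 5.0, "twist": 0},
    {"x": 0.05, "y": 0.02, "z": -1.6, "jaw": 5.0, "twist": 0},
    {"x": 0.05, "y": 0.02, "z": -1.6, "jaw": 5.0, "twist": 0}
  ]
}}

```text
clock: 17.98
eef_pos: [0.5245, -0.0203, 0.0325]
tool_rot: [-0.43, 0.564, 0.434, 0.556]
ft_force: [0.4, -0.7, -0.8]
grip_width: 0.0579
```

```bash
python3 st.py; python3 look.py w22 200 150 440 350
```

```text
t 17.98 p [524.5 -20.3  32.5] jawang 75.3 toolx [-0.012 -0.002 -1.   ] tooly [-0.97  0.25  0.01] F [ 0.4 -0.7 -0.8] M [ 0.04 -0.02  0.03] w 57.9 j [-0.04  0.44 -0.19  0.95 -0.    0.22]
scale 3
```

View pics/w22c.png

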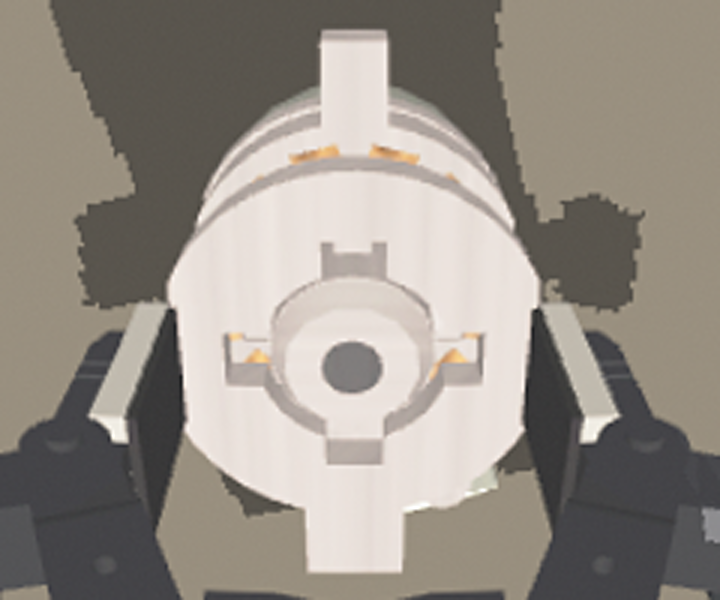

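Centred and aligned with the splines; lower lightly.

Emit:
{"op": "step_arm", "data": {
  "series": [
    {"x": 0, "y": 0, "z": -0.15, "jaw": 5.0, "twist": 0},
    {"x": 0, "y": 0, "z": -0.3, "jaw": 5.0, "twist": 0},
    {"x": 0, "y": 0, "z": -0.4, "jaw": 5.0, "twist": 0},
    {"x": 0, "y": 0, "z": -0.4, "jaw": 5.0, "twist": 0}
  ]
}}

```text
clock: 18.37
eef_pos: [0.5246, -0.0203, 0.0285]
tool_rot: [-0.43, 0.563, 0.434, 0.556]
ft_force: [0.4, 0.2, -2.5]
grip_width: 0.058
```

Emit:
{"op": "step_arm", "data": {
  "series": [
    {"x": 0.02, "y": 0, "z": -0.15, "jaw": 5.0, "twist": 0},
    {"x": 0.02, "y": 0, "z": -0.25, "jaw": 5.0, "twist": 0},
    {"x": 0.02, "y": 0, "z": -0.25, "jaw": 5.0, "twist": 0}
  ]
}}

```text
clock: 18.62
eef_pos: [0.5246, -0.0203, 0.0258]
tool_rot: [-0.43, 0.564, 0.434, 0.556]
ft_force: [-0.4, 0.6, -1.8]
grip_width: 0.0579
```

```bash
python3 st.py; python3 look.py w23 200 150 440 350
```

```text
t 18.62 p [524.6 -20.3  25.8] jawang 75.3 toolx [-0.012 -0.002 -1.   ] tooly [-0.97  0.25  0.01] F [-0.4  0.6 -1.8] M [ 0.   -0.01 -0.03] w 57.9 j [-0.04  0.45 -0.2   0.93 -0.    0.22]
scale 3
```

View pics/w23c.png

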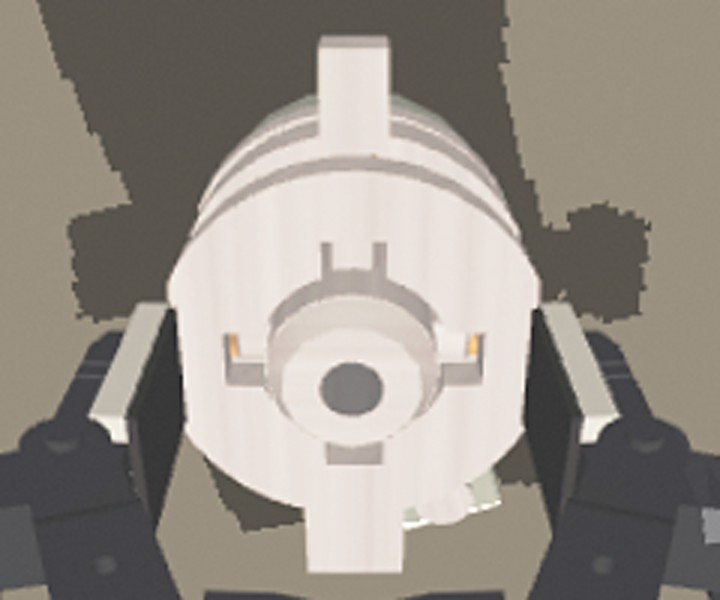

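Emit:
{"op": "step_arm", "data": {
  "series": [
    {"x": 0, "y": 0, "z": -0.2, "jaw": 5.0, "twist": 0},
    {"x": 0, "y": 0, "z": -0.4, "jaw": 5.0, "twist": 0},
    {"x": 0, "y": 0, "z": -0.4, "jaw": 5.0, "twist": 0}
  ]
}}

```text
clock: 18.92
eef_pos: [0.5243, -0.0203, 0.0214]
tool_rot: [-0.43, 0.564, 0.434, 0.556]
ft_force: [0.1, 0.9, -2.3]
grip_width: 0.0577
```

Emit:
{"op": "step_arm", "data": {
  "series": [
    {"x": 0, "y": 0, "z": -0.2, "jaw": 5.0, "twist": 0},
    {"x": 0, "y": 0, "z": -0.4, "jaw": 5.0, "twist": 0},
    {"x": 0, "y": 0, "z": -0.4, "jaw": 5.0, "twist": 0}
  ]
}}

```text
clock: 19.17
eef_pos: [0.5239, -0.0203, 0.0168]
tool_rot: [-0.43, 0.564, 0.434, 0.556]
ft_force: [-0.2, -0.7, -1.7]
grip_width: 0.0577
```

Emit:
{"op": "step_arm", "data": {
  "series": [
    {"x": 0.02, "y": 0, "z": -0.1, "jaw": 5.0, "twist": 0},
    {"x": 0.02, "y": 0, "z": -0.15, "jaw": 5.0, "twist": 0},
    {"x": 0.02, "y": 0, "z": -0.15, "jaw": 5.0, "twist": 0}
  ]
}}

```text
clock: 19.42
eef_pos: [0.5239, -0.0203, 0.0151]
tool_rot: [-0.429, 0.564, 0.434, 0.556]
ft_force: [0.4, -0.6, -1.8]
grip_width: 0.0576
```

Emit:
{"op": "step_arm", "data": {
  "series": [
    {"x": 0.05, "y": 0, "z": -0.1, "jaw": 5.0, "twist": 0},
    {"x": 0.05, "y": 0, "z": -0.1, "jaw": 5.0, "twist": 0}
  ]
}}

```text
clock: 19.58
eef_pos: [0.5245, -0.0203, 0.0141]
tool_rot: [-0.429, 0.564, 0.434, 0.556]
ft_force: [-0.1, -0.6, -1.8]
grip_width: 0.058
```

Emit:
{"op": "step_arm", "data": {
  "series": [
    {"x": 0.03, "y": 0, "z": -0.09, "jaw": 5.0, "twist": 0},
    {"x": 0.03, "y": 0, "z": -0.09, "jaw": 5.0, "twist": 0}
  ]
}}

```text
clock: 19.75
eef_pos: [0.5248, -0.0203, 0.013]
tool_rot: [-0.429, 0.564, 0.434, 0.556]
ft_force: [-0.3, -1.0, -1.4]
grip_width: 0.0579
```

Emit:
{"op": "step_arm", "data": {
  "series": [
    {"x": 0, "y": 0, "z": -0.08, "jaw": 5.0, "twist": 0},
    {"x": 0, "y": 0, "z": -0.08, "jaw": 5.0, "twist": 0}
  ]
}}

```text
clock: 19.92
eef_pos: [0.5248, -0.0203, 0.0128]
tool_rot: [-0.429, 0.564, 0.434, 0.556]
ft_force: [-2.1, 0.3, 3.2]
grip_width: 0.0576
```

Emit:
{"op": "step_arm", "data": {
  "series": [
    {"x": -0.03, "y": 0, "z": -0.05, "jaw": 5.0, "twist": 0},
    {"x": -0.03, "y": 0, "z": -0.05, "jaw": 5.0, "twist": 0}
  ]
}}

```text
clock: 20.08
eef_pos: [0.5249, -0.0202, 0.0128]
tool_rot: [-0.43, 0.564, 0.434, 0.556]
ft_force: [-1.2, -0.3, 3.3]
grip_width: 0.0578
```

Emit:
{"op": "step_arm", "data": {
  "series": [
    {"x": 0, "y": 0, "z": 0.02, "jaw": 5.0, "twist": 0},
    {"x": 0, "y": 0, "z": 0.02, "jaw": 6.2, "twist": 0},
    {"x": 0, "y": 0, "z": 0.02, "jaw": 7, "twist": 0},
    {"x": 0, "y": 0, "z": 0.02, "jaw": 7.5, "twist": 0},
    {"x": 0, "y": 0, "z": 0.02, "jaw": 8, "twist": 0},
    {"x": 0, "y": 0, "z": 0.02, "jaw": 8.3, "twist": 0}
  ]
}}

```text
clock: 20.58
eef_pos: [0.5249, -0.0202, 0.0129]
tool_rot: [-0.43, 0.564, 0.434, 0.556]
ft_force: [0.1, -0.2, 0.3]
grip_width: 0.0829
```

```bash
python3 st.py; python3 look.py w24 200 150 440 350
python3 - <<'E'
from cloud import *
o,p,d,X,L=cloud("w24")
c=np.array([.5233,-.0200]); r=np.hypot(X[...,0]-c[0],X[...,1]-c[1])
m=(r<.031)&(r>.0225)&(np.abs(X[...,2]-.048)<.006)
Q=X[m]; A=np.c_[Q[:,:2]-c,np.ones(len(Q))]; print(len(Q),np.linalg.lstsq(A,Q[:,2],rcond=None)[0])
E
```

```text
t 20.58 p [524.9 -20.2  12.9] jawang 75.3 toolx [-0.013 -0.002 -1.   ] tooly [-0.97  0.25  0.01] F [ 0.1 -0.2  0.3] M [ 0.04  0.01 -0.01] w 82.9 j [-0.04  0.46 -0.21  0.91 -0.    0.22]
scale 3
4464 [-3.58627537e-05 -4.21170175e-04  4.70189172e-02]
```

View pics/w24c.png

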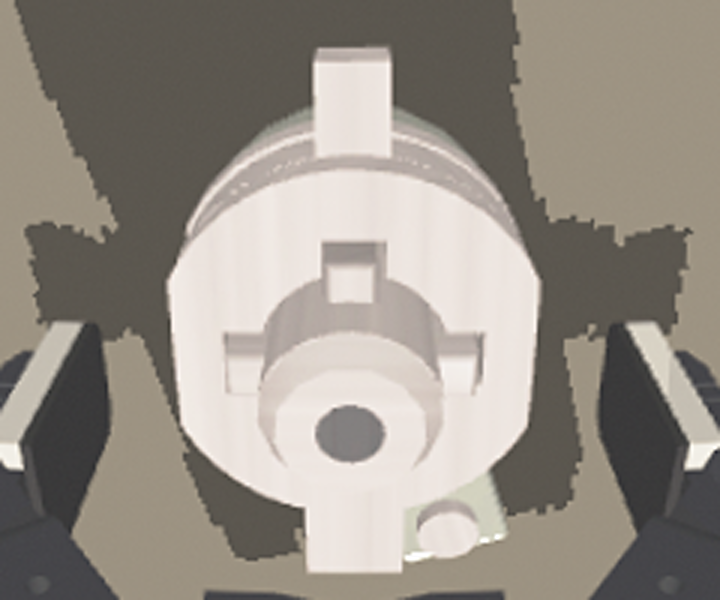

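Emit:
{"op": "step_arm", "data": {
  "series": [
    {"x": 0, "y": 0, "z": 1.5, "jaw": 8.4, "twist": 0},
    {"x": 0, "y": 0, "z": 4, "jaw": 8.4, "twist": 0},
    {"x": 0, "y": 0, "z": 8, "jaw": 8.4, "twist": 0},
    {"x": 0, "y": 0, "z": 12, "jaw": 8.4, "twist": 0},
    {"x": -4, "y": 0, "z": 14, "jaw": 8.4, "twist": 0},
    {"x": -8, "y": 0, "z": 14, "jaw": 8.4, "twist": 0},
    {"x": -8, "y": 0, "z": 14, "jaw": 8.4, "twist": 0},
    {"x": -8, "y": 0, "z": 14, "jaw": 8.4, "twist": 0},
    {"x": -8, "y": 0, "z": 14, "jaw": 8.4, "twist": 0},
    {"x": -8, "y": 0, "z": 14, "jaw": 8.4, "twist": 0}
  ]
}}

```text
clock: 21.47
eef_pos: [0.4462, -0.0203, 0.1532]
tool_rot: [-0.43, 0.563, 0.434, 0.556]
ft_force: [0.2, -0.8, -0.4]
grip_width: 0.0841
```

```bash
python3 st.py; python3 look.py w25
python3 - <<'E'
from h import *
p,d=bot.camera("scene"); cv2.imwrite("pics/s6.png",cv2.resize(p[140:320,200:470,::-1],None,fx=2.9,fy=2.9,interpolation=cv2.INTER_CUBIC))
E
```

```text
t 21.47 p [446.2 -20.3 153.2] jawang 75.31 toolx [-0.011 -0.002 -1.   ] tooly [-0.97  0.25  0.01] F [ 0.2 -0.8 -0.4] M [-0.04  0.    0.04] w 84.1 j [-0.04  0.18 -0.22  1.19 -0.    0.21]
```

View pics/s6.png

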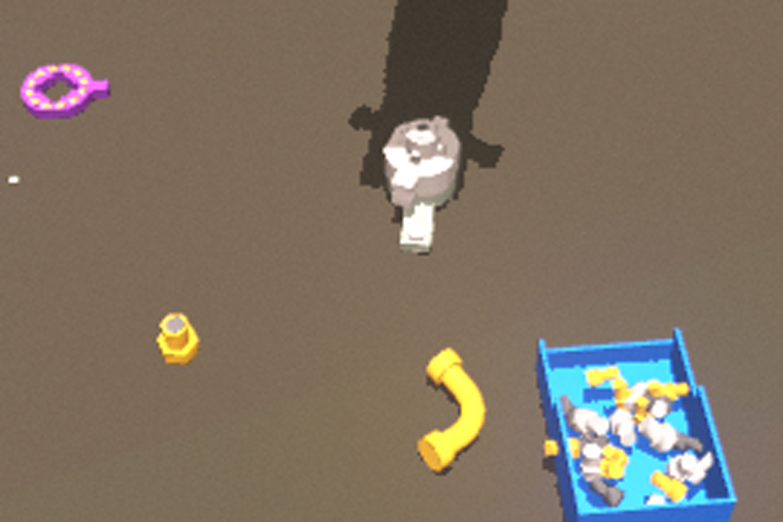

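View pics/w25.png

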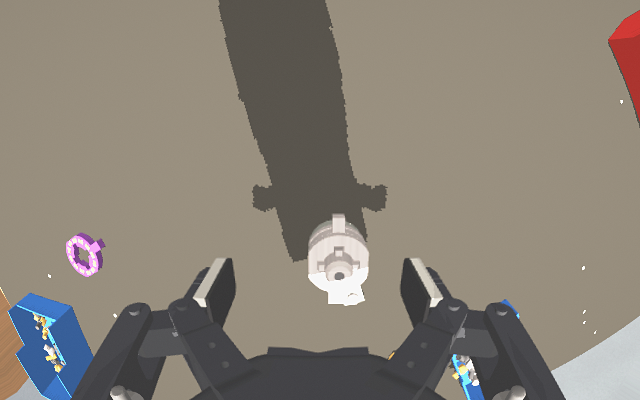

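The stack sits seated on the hub: the separator tab is over the fitted plate's tab, and the disc tab points to the opposite side. The hex fitting, elbow and bin are unmoved.

```bash
python3 -c "
from workcell import bot
print(bot.job_done())"
```

```text
the job is handed in; nothing more can be done
None
```

I fitted the lined disc on the hub with its tab opposite the fitted plate's tab. The separator went on top with its tab back over that first tab. Each plate was lowered in small steps, touched home at about 5 N net on the wrist sensor, and was then let go. I handed the job in at about 21.5 s; no verdict is reported.

**Last checks:**
- **Disc:** its top read 39.2 mm and flat in the wrist depth. That depth runs about 1 mm low, so this is the expected 40 mm. Its tab stood at 165°, opposite the fitted plate's tab at about −15°.
- **Separator:** its top read 47.0 mm and flat, about 48 mm after the same correction. I lowered it at −14.7°, in line with the fitted plate's tab, and the last pictures show it over that tab.
- **Surroundings:** the final scene picture shows the fittings, bin and purple look-alike where they were. The arm is clear of everything.

**Disagreement with the description:** the fingertips were about 30 mm behind the stated TCP, as seen in the wrist depth and felt on the bench. I worked from the measured tip position.

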